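# Load the two-tier worktop stand: tin and pot below, spices on top

## Robot

A 6-joint arm with a two-finger parallel gripper is mounted at the origin on a cart in front of the work surface, level with it; the furniture and walls round the work are solid. World frame = base frame: x ahead of the robot, y to its left, z up, the work surface at z = 0. Lengths are in m, angles in rad, forces in N, time in s.
With the tool pointing down it reaches from about 0.225 to 0.875 m from the base axis. Payload 3.4 kg.
Tool frame: the origin (TCP) lies on the centre line of the jaws, within the pads' length; the fingertips stand 14 mm ahead of it and the grasp point (between the pads) lies 5 mm behind it; z points along the fingers, y is the line along which they close (so a half turn about z gives the same grasp; the last joint's range is limited). The gripper opens to 85 mm and grips with 20 to 120 N. Pads are 22 mm wide; open, the fingers measure 114 mm over their backs; the gripper's body (76 mm by 85 mm) begins 54 mm behind the grasp point. The pads swing forward as they close: fully open they stand 13 mm farther back than shut.
Start: joints at [-1.385, 0.276, 1.505, -0, 1.361, -0.121], TCP at [0.174, -0.548, 0.211] pointing down, gripper open.
Joint ranges: [-2.89, 2.89], [-0.75, 2.08], [0.22, 2.7], [-1.18, 4.32], [0.11, 2.71], [-2.7, 2.7]. Speed limits (rad/s): [2.57, 2.57, 3.14, 3.14, 3.14, 3.14].

## Interface

Orientations are given as a unit quaternion [w, x, y, z].
In Python, from rig import manip, eyes gives the robot as it stands.
- The arm moves only by the shell command python3 -m creep 'ROWS' [FORCE]. ROWS is JSON, a list of rows, each a list of 5 numbers: the opening, from 0 (shut) to 1 (fully open), then the shift along the tool's x, y, z normalised to -1 to 1, where 1 is 0.5 m, then the turn about the tool's z normalised to -1 to 1, where 1 is 360 degrees. In form: [[fingers, dx, dy, dz, spin], ...]. A call has 1 to 10 rows; each row is the pose to reach, as a shift and turn from the pose commanded when the call began, along the tool's axes at that moment, turning the shorter way round; what a row does not reach only later rows make up. A row lasts 1/10 s, in which the tool goes at most 50 mm and 8.59 degrees, less where a joint would pass 70% of its speed; a pose out of reach is approached as far as the arm can. A call with a number of a shift or a turn outside -1 to 1 is refused whole. A call with a gripper value outside its range is refused whole. The fingers move at their own pace and stop on an object; FORCE is the grip in N (left out, the last holds). Time passes only in rows, so rows that repeat a pose let the fingers close. It gives the time, the measured TCP pose, the force, the opening and the grip force at its end, in the units of the state.
- manip.get_state(): the state, without advancing time (a new reading comes with each control period).
- eyes.get_image(name): name is "scene" or "top" or "wrist"; returns a dict with "frame" (420x560x3 uint8, red, green, blue), "fx", "fy", "cx", "cy" (pixels), "k1" (the pictures are not rectified: a ray, as slopes to the right and down, at radius r is drawn at 1 + k1 r^2 times it, then the intrinsics apply), "R" (3x3) and "t" (3): a world point X has camera coordinates R X + t. Camera axes: x right, y down, z forward; pixel columns grow to the right and rows downward; lengths in m; the calibration is good to about 2 mm. A picture is of the moment at which its call begins. There is no depth.
- manip.sign_off(): hands the job in; it is judged then, once.
Trained networks look in the newest picture that a camera, given by its name, has taken for a name from the list of things; names that differ only in an ending like _2 or _b are one class to them, and where a whole thing is asked for, a point or a joint stands for the part that bears it (a point fixed in the world has none). Each returns a list of dicts, best first, with "confidence" (0 to 1); they miss things now and then, are a little off and sometimes report something else, mostly with a low value. They report only what shows in the picture. A call takes as long as a camera call. They do not tell look-alikes from the thing itself.
- eyes.regions_of(camera, label): "mask" (420x560 bool, what is visible of it) and "bbox" ([left, top, right, bottom] in pixels, round what is visible of it).
- eyes.place_of(camera, label): "centre" ([column, row] in pixels: a listed point, or the origin of a listed thing).
The state is a dict: "clock": time; "qpos": joint angles; "qd": joint speeds; "effort": joint torques, N m; "position": TCP position; "ee_rot": TCP orientation; "contact_force": force on the tool from outside, world axes, zero at the start; "moment": the same for the moment, N m; "width": finger opening in m; "gripper_force": force on a finger pad.
Only numpy, scipy, OpenCV 4.12 (cv2) and the standard library are available. Lean on these libraries where they do the work, as an engineer would, in place of code of your own. Each camera call takes 0.05 s, during which the arm holds its last target. There are 200 camera calls.

## Task

Load the two-tier wooden stand: first put the food tin and the round lidded pot upright into the lower tray, one in each bay. Then lift the loose upper tray by its handle and fit it over the lower one, so that all four posts come up through its corner holes and it sits level on their shoulders, and last stand the red-labelled and the blue-labelled spice jar upright on the upper tray, one on each side of the handle. Leave the drinking glass and the striped mug where they stand.

Things in the scene. Friction and masses are not known exactly. Their poses are not given: they have to be found in the camera images.
- lower_tray: Sizes in mm. Fixed wooden tray 140 (x) by 210 (y) with 4 bare steel posts. Origin: centre of underside on worktop, z up. Floor at z 12, rim 6 thick to z 30; divider at y=0, 4 thick to z 26; two bays 128x97 centred at (0,+-50). Posts at (+-52,+-86), 12 thick; shoulder (collar 23 wide) at z 98; above it a 9 mm pin, tapering from z 112 to a 3 mm tip at z 122.
- upper_tray: Sizes in mm. Loose wooden tray 140 (x) by 210 (y), 0.35 kg. Origin: centre of underside, z up. Floor at z 8, rim to z 26; 15 mm holes at (+-52,+-86). Dark handle bar along x at y=0: 104 long, 12 wide, centre z 87, 18 tall; divider under it to z 22; bays centred at (0,+-50). Seated: origin 98 above the lower tray's, y axes parallel, either way round.
- tin: Small food tin with a green label and bare metal top, round, 57 mm across, 72 mm tall, 0.18 kg. Origin: the centre of its underside; z up. It belongs in the lower tray, in either bay.
- pot: Low round white pot with a beige lid, 62 mm across, 35 mm tall, 0.07 kg; lid fixed. Origin: the centre of its underside; z up. It belongs in the lower tray, in the bay that the tin does not have.
- red_spice: Glass spice jar with a red and green label and a gold cap with a green top, 42 mm square body, round cap of 41 mm, 96 mm tall (cap from 76 mm), 0.11 kg. Origin: the centre of its underside; z up, x and y square to its sides. It belongs on the upper tray, in either bay (too tall for under it).
- blue_spice: The same kind of spice jar with a dark blue label and a gold cap with a dark blue top, 42 mm square body, round cap of 41 mm, 96 mm tall (cap from 76 mm), 0.11 kg. Origin: the centre of its underside; z up, x and y square to its sides. It belongs on the upper tray, in the bay that the red one does not have.
- glass: Bystander, loose: clear drinking glass, 81 mm across, 93 mm tall, towards the back. Origin: the centre of its underside. Not to be moved. (Round the work: wall cabinets overhang the worktop behind it from x = 0.57 m on, from 0.53 m above it, so carry things across well in front of them; a tall panel closes the worktop at y = +0.67 m.)
- mug: Bystander, loose: white mug with dark stripes, 92 mm across, 127 mm over its handle, 95 mm tall, towards the back. Origin: in its underside, 16 mm off its body's axis toward the handle, which points to its own -y. Not to be moved.
Mind the look-alikes: they are no part of the job. Leave any purple look-alike of the blue_spice alone.

How it is judged:
On the way, in this order (a step that is already met when the one before it is completed fails the run):
1. the tin and the pot stand in the two bays of the lower tray, released, the upper tray not yet on (((y of tin in the frame of lower_tray between 0.02 and 0.082 m and x of tin in the frame of lower_tray between -0.048 and 0.048 m and z of tin in the frame of lower_tray between 0.008 and 0.016 m and angle between each of tin, pot's own z axis and vertical below 0.1 rad and y of pot in the frame of lower_tray between -0.082 and -0.02 m and x of pot in the frame of lower_tray between -0.048 and 0.048 m and z of pot in the frame of lower_tray between 0.008 and 0.016 m) or (y of tin in the frame of lower_tray between -0.082 and -0.02 m and x of tin in the frame of lower_tray between -0.048 and 0.048 m and z of tin in the frame of lower_tray between 0.008 and 0.016 m and angle between each of tin, pot's own z axis and vertical below 0.1 rad and y of pot in the frame of lower_tray between 0.02 and 0.082 m and x of pot in the frame of lower_tray between -0.048 and 0.048 m and z of pot in the frame of lower_tray between 0.008 and 0.016 m)) and contact force between the fingers and tin below 0.05 N and contact force between the fingers and pot below 0.05 N and not (z of upper_tray in the frame of lower_tray between 0.094 and 0.1015 m and horizontal distance between upper_tray and lower_tray below 0.007 m and angle between the y axis of upper_tray and the y axis of lower_tray, either way round below 0.06 rad and angle between upper_tray's own z axis and vertical below 0.035 rad)), for 0.2 s.
2. the upper tray, still empty, sits level on the shoulders of all four posts (z of upper_tray in the frame of lower_tray between 0.094 and 0.1015 m and horizontal distance between upper_tray and lower_tray below 0.007 m and angle between the y axis of upper_tray and the y axis of lower_tray, either way round below 0.06 rad and angle between upper_tray's own z axis and vertical below 0.035 rad and ((y of tin in the frame of lower_tray between 0.02 and 0.082 m and x of tin in the frame of lower_tray between -0.048 and 0.048 m and z of tin in the frame of lower_tray between 0.008 and 0.016 m and angle between each of tin, pot's own z axis and vertical below 0.1 rad and y of pot in the frame of lower_tray between -0.082 and -0.02 m and x of pot in the frame of lower_tray between -0.048 and 0.048 m and z of pot in the frame of lower_tray between 0.008 and 0.016 m) or (y of tin in the frame of lower_tray between -0.082 and -0.02 m and x of tin in the frame of lower_tray between -0.048 and 0.048 m and z of tin in the frame of lower_tray between 0.008 and 0.016 m and angle between each of tin, pot's own z axis and vertical below 0.1 rad and y of pot in the frame of lower_tray between 0.02 and 0.082 m and x of pot in the frame of lower_tray between -0.048 and 0.048 m and z of pot in the frame of lower_tray between 0.008 and 0.016 m)) and height (world z) of each of red_spice, blue_spice below 0.05 m), for 0.2 s.
At the end, for the whole second after the job is handed in: Tin and pot upright on the lower tray's floor, one per bay; upper tray on all four shoulders (4 mm in height, 7 mm sideways, 0.06 rad yaw, 0.035 rad tilt); spice jars upright (0.1 rad) on its floor, one per bay; all released and at rest (((y of tin in the frame of lower_tray between 0.02 and 0.082 m and x of tin in the frame of lower_tray between -0.048 and 0.048 m and z of tin in the frame of lower_tray between 0.008 and 0.016 m and angle between each of tin, pot's own z axis and vertical below 0.1 rad and y of pot in the frame of lower_tray between -0.082 and -0.02 m and x of pot in the frame of lower_tray between -0.048 and 0.048 m and z of pot in the frame of lower_tray between 0.008 and 0.016 m) or (y of tin in the frame of lower_tray between -0.082 and -0.02 m and x of tin in the frame of lower_tray between -0.048 and 0.048 m and z of tin in the frame of lower_tray between 0.008 and 0.016 m and angle between each of tin, pot's own z axis and vertical below 0.1 rad and y of pot in the frame of lower_tray between 0.02 and 0.082 m and x of pot in the frame of lower_tray between -0.048 and 0.048 m and z of pot in the frame of lower_tray between 0.008 and 0.016 m)) and z of upper_tray in the frame of lower_tray between 0.094 and 0.1015 m and horizontal distance between upper_tray and lower_tray below 0.007 m and angle between the y axis of upper_tray and the y axis of lower_tray, either way round below 0.06 rad and angle between upper_tray's own z axis and vertical below 0.035 rad and ((y of red_spice in the frame of upper_tray between 0.02 and 0.082 m and x of red_spice in the frame of upper_tray between -0.048 and 0.048 m and z of red_spice in the frame of upper_tray between 0.004 and 0.012 m and angle between each of red_spice, blue_spice's own z axis and vertical below 0.1 rad and y of blue_spice in the frame of upper_tray between -0.082 and -0.02 m and x of blue_spice in the frame of upper_tray between -0.048 and 0.048 m and z of blue_spice in the frame of upper_tray between 0.004 and 0.012 m) or (y of red_spice in the frame of upper_tray between -0.082 and -0.02 m and x of red_spice in the frame of upper_tray between -0.048 and 0.048 m and z of red_spice in the frame of upper_tray between 0.004 and 0.012 m and angle between each of red_spice, blue_spice's own z axis and vertical below 0.1 rad and y of blue_spice in the frame of upper_tray between 0.02 and 0.082 m and x of blue_spice in the frame of upper_tray between -0.048 and 0.048 m and z of blue_spice in the frame of upper_tray between 0.004 and 0.012 m)) and linear speed of each of tin, pot, upper_tray, red_spice, blue_spice below 0.02 m/s); the robot touches nothing.
It fails at once if the glass or the mug is shifted by more than 20 mm or tipped (distance of any of glass, mug from where it was at the start of the episode above 0.02 m or angle between any of glass, mug's own z axis and vertical above 0.2 rad).
It also fails if it takes over 117 s, if anything falls off the work surface, if the arm or the gripper's body presses on something with over 40 N, if the wrist force passes 120 N, or if a joint passes its speed limit or range.

## Working session

There is one attempt and no reset: what is moved stays moved. The work goes in short steps, Python scripts to look and compute and a shell command to move; the robot and the scene stay as the last step left them, time stands still between calls to the robot, and variables do not carry over. Pictures are saved under pics/ and viewed, at most 15 in all, crops included, and the job is handed in when it is done.

```bash
ls; mkdir -p pics
cat > h.py <<'E'
import numpy as np, cv2, json
from rig import manip, eyes
def K(im): return np.array([[im['fx'],0,im['cx']],[0,im['fy'],im['cy']],[0,0,1.]])
def ray(im,uv):
    x=(np.array(uv,float)-[im['cx'],im['cy']])/[im['fx'],im['fy']]
    y=x.copy()
    for _ in range(20): y=x/(1+im['k1']*(y@y))
    R=np.array(im['R']);t=np.array(im['t'])
    d=R.T@np.array([y[0],y[1],1]); return -R.T@t, d/np.linalg.norm(d)
def onz(im,uv,z):
    o,d=ray(im,uv); return o+d*(z-o[2])/d[2]
def proj(im,X):
    c=np.array(im['R'])@np.array(X,float)+np.array(im['t']); s=c[:2]/c[2]
    s=s*(1+im['k1']*(s@s)); return s*[im['fx'],im['fy']]+[im['cx'],im['cy']]
def tri(obs):
    A=np.zeros((3,3));b=np.zeros(3);L=[]
    for im,uv in obs:
        o,d=ray(im,uv);P=np.eye(3)-np.outer(d,d);A+=P;b+=P@o;L.append((P,o))
    X=np.linalg.solve(A,b); return X,[round(1000*np.linalg.norm(P@(X-o)),1) for P,o in L]
def save(im,name,crop=None,s=1):
    f=im['frame'][:,:,::-1]
    if crop: f=f[crop[1]:crop[3],crop[0]:crop[2]]
    cv2.imwrite('pics/'+name,cv2.resize(f,None,fx=s,fy=s,interpolation=cv2.INTER_CUBIC))
E
python3 - <<'E'
from h import *
np.set_printoptions(precision=3,suppress=True)
ims={}
for c in ['scene','top','wrist']:
    ims[c]=eyes.get_image(c); save(ims[c],c+'0.png')
    print(c,-np.array(ims[c]['R']).T@ims[c]['t'])
for l in ['lower_tray','upper_tray','tin','pot','red_spice','blue_spice','glass','mug']:
    best={}
    for c in ['scene','top']:
        r=eyes.place_of(c,l)
        print(l,c,[(np.round(q['centre'],1).tolist(),round(q['confidence'],2),np.round(onz(ims[c],q['centre'],0),3).tolist()[:2]) for q in r[:4]])
        if r: best[c]=r[0]['centre']
    if len(best)==2: print('   tri',*tri([(ims[c],best[c]) for c in best]))
print(manip.get_state())
E
```

```text
pics
scene [-0.053  0.839  0.978]
top [0.406 0.015 1.205]
wrist [ 0.24  -0.527  0.373]
lower_tray scene [([246.3, 294.9], 0.87, [0.432, 0.255])]
lower_tray top [([188.7, 247.4], 0.95, [0.428, 0.259])]
   tri [0.428 0.258 0.006] [np.float64(0.7), np.float64(0.7)]
upper_tray scene [([343.4, 180.7], 0.8, [0.434, -0.249])]
upper_tray top [([363.7, 242.2], 0.93, [0.436, -0.237]), ([121.7, 226.2], 0.62, [0.49, 0.449])]
   tri [ 0.433 -0.237  0.009] [np.float64(3.9), np.float64(3.9)]
tin scene [([362.9, 143.8], 0.57, [0.467, -0.453]), ([177.4, 342.5], 0.22, [0.484, 0.448])]
tin top [([438.6, 229.8], 0.68, [0.469, -0.455])]
   tri [ 0.469 -0.457 -0.003] [np.float64(0.4), np.float64(0.4)]
pot scene [([302.1, 213.8], 0.65, [0.464, -0.059])]
pot top [([362.9, 238.0], 0.66, [0.448, -0.235]), ([302.6, 226.5], 0.65, [0.483, -0.064])]
   tri [ 0.5   -0.233 -0.149] [np.float64(56.8), np.float64(56.8)]
red_spice scene [([278.7, 235.0], 0.76, [0.475, 0.045])]
red_spice top [([261.8, 228.1], 0.47, [0.48, 0.053])]
   tri [0.476 0.051 0.005] [np.float64(4.0), np.float64(4.0)]
blue_spice scene [([217.6, 3
[... 318 characters left out ...]
 [0.631, 0.063])]
   tri [0.629 0.062 0.004] [np.float64(0.6), np.float64(0.6)]
mug scene [([266.9, 175.2], 0.67, [0.643, -0.149])]
mug top [([333.6, 171.8], 0.59, [0.641, -0.156])]
   tri [ 0.644 -0.156 -0.005] [np.float64(2.9), np.float64(2.9)]
{'clock': 0.95, 'qpos': array([-1.385,  0.276,  1.505,  0.   ,  1.361, -0.121]), 'qd': array([-0.   , -0.002,  0.001, -0.002, -0.002,  0.   ]), 'effort': array([  0.002, -41.665, -24.61 ,   0.   ,  -0.   ,  -0.   ]), 'position': array([ 0.174, -0.548,  0.211]), 'ee_rot': array([0.   , 0.988, 0.153, 0.   ]), 'contact_force': array([-0.773,  0.153, -0.407]), 'moment': array([-0.029,  0.017, -0.017]), 'gripper_force': 0.0, 'width': 0.08539380320309418}
```

View pics/scene0.png

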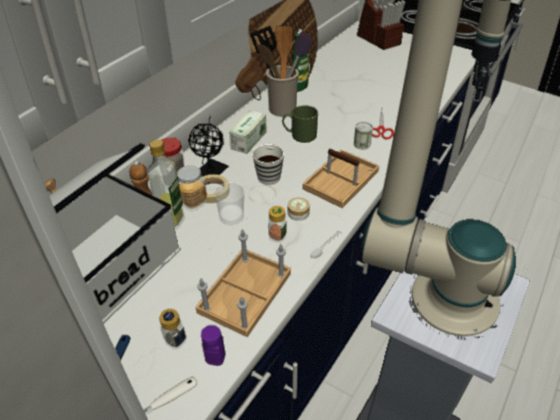

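View pics/top0.png

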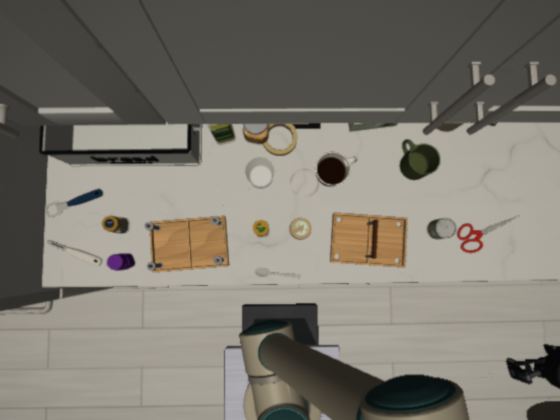

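Run:
```python
from h import *
im=eyes.get_image('scene')
save(im,'crop_spice.png',(140,270,300,400),5)
```

```text
(no output)
```

View pics/crop_spice.png

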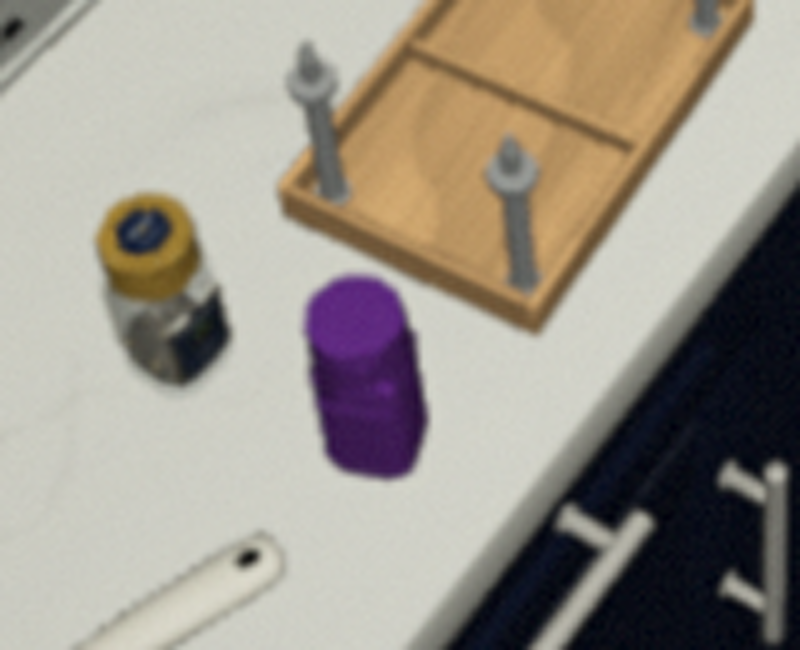

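Candidates for the blue jar: the gold-capped one at scene px (173,325) and the purple one at (213,345). The enlarged crop shows a dark-blue label and gold cap on the first, so that is blue_spice, and the purple one stays put. In the top picture: trays at (189,245) and (368,240), red jar (261,228), pot (300,228), tin (444,229).

```bash
cat > fit.py <<'E'
from h import *
from scipy.optimize import minimize
def cyl(r,z0,z1,x=0,y=0):
    a=np.linspace(0,2*np.pi,32,endpoint=False)
    return np.array([[x+r*np.cos(t),y+r*np.sin(t),z] for t in a for z in (z0,z1)])
def box(x0,x1,y0,y1,z0,z1): return np.array([[x,y,z] for x in(x0,x1) for y in(y0,y1) for z in(z0,z1)],float)
C=[(a,b) for a in(-52,52) for b in(-86,86)]
M={'tin':[cyl(28.5,0,72)],'pot':[cyl(31,0,35)],
 'red_spice':[box(-21,21,-21,21,0,70),cyl(20.5,60,96)],
 'lower_tray':[box(-70,70,-105,105,0,30)]+[cyl(6,20,98,*c) for c in C]+[cyl(11.5,94,98,*c) for c in C]+[cyl(4.5,98,116,*c) for c in C],
 'upper_tray':[box(-70,70,-105,105,0,26),box(-52,52,-6,6,78,96)]+[box(s*48-4,s*48+4,-5,5,20,90) for s in(-1,1)]}
M['blue_spice']=M['red_spice']
def sil(im,m,p):
    x,y,z,a=p; c,s=np.cos(a),np.sin(a); out=np.zeros((420*4,560*4),np.uint8)
    for h in m:
        P=h/1000@np.array([[c,s,0],[-s,c,0],[0,0,1]])+[x,y,z]
        q=np.array([proj(im,X) for X in P]); q=((q+.5)*4-.5)
        cv2.fillConvexPoly(out,cv2.convexHull(np.round(q*16).astype(np.int32)),1,shift=4)
    return cv2.resize(out.astype(np.float32),(560,420),interpolation=cv2.INTER_AREA)
def fit(name,views,p0,zfree=True,dz=.01):
    m=M[name]; rnd=name in('tin','pot')
    def f(v):
        p=[v[0],v[1],v[2] if zfree else p0[2],0 if rnd else v[3]]
        e=0
        for im,mask in views:
            s=sil(im,m,p); mk=mask.astype(np.float32); e+=1-np.minimum(s,mk).sum()/np.maximum(s,mk).sum()
        return e/len(views)
    p0=np.array(p0,float); S=np.vstack([p0]+[p0+np.eye(4)[i]*d for i,d in enumerate((.012,.012,dz,.15))])
    r=minimize(f,p0,method='Nelder-Mead',options=dict(initial_simplex=S,xatol=2e-4,fatol=1e-4,maxiter=200))
    return r.x,r.fun
E
python3 - <<'E'
from fit import *
import pickle
np.set_printoptions(precision=4,suppress=True)
ims={c:eyes.get_image(c) for c in('scene','top')}
G={'lower_tray':(.428,.258,0,.05),'upper_tray':(.434,-.24,0,0),'tin':(.468,-.456,0,0),'pot':(.472,-.06,0,0),'red_spice':(.476,.05,0,.1),'blue_spice':(.488,.447,0,.3)}
for n,g in G.items():
    V=[]
    for c in ims:
        R=eyes.regions_of(c,n); pt=proj(ims[c],[g[0],g[1],.03])
        R=[r for r in R if np.hypot(*(np.array([(r['bbox'][0]+r['bbox'][2])/2,(r['bbox'][1]+r['bbox'][3])/2])-pt))<25]
        if R: V.append((ims[c],R[0]['mask'])); print(n,c,round(R[0]['confidence'],2),R[0]['bbox'])
        else: print(n,c,'none')
    if V:
        p,e=fit(n,V,g,len(V)==2); print(n,p,'err',round(e,3),'yawdeg',np.degrees(p[3]))
E
```

```text
lower_tray scene 0.68 [195.8, 230.6, 290.2, 336.5]
lower_tray top 0.85 [143.7, 217.0, 228.6, 269.6]
lower_tray [ 0.4377  0.255  -0.0008  0.0687] err 0.049 yawdeg 3.9345174686010975
upper_tray scene 0.82 [304.6, 146.2, 380.4, 203.4]
upper_tray top none
upper_tray [ 0.4418 -0.248   0.0115 -0.0775] err 0.032 yawdeg -4.440429095257792
tin scene 0.76 [354.9, 123.0, 372.0, 150.3]
tin top 0.91 [427.8, 216.2, 455.5, 238.8]
tin [ 0.471  -0.4501 -0.0042  0.0456] err 0.089 yawdeg 2.612900475523326
pot scene 0.68 [291.6, 198.3, 306.9, 219.8]
pot top 0.92 [289.7, 218.8, 311.9, 239.0]
pot [ 0.4759 -0.0558 -0.0008  0.0708] err 0.092 yawdeg 4.056823278802102
red_spice scene 0.57 [269.4, 206.5, 286.7, 243.3]
red_spice top 0.7 [254.5, 219.4, 269.3, 233.8]
red_spice [ 0.4766  0.0525 -0.0044  0.3098] err 0.181 yawdeg 17.74785612270471
blue_spice scene 0.93 [161.1, 307.9, 186.0, 350.6]
blue_spice top 0.92 [103.2, 217.6, 130.3, 230.1]
blue_spice [0.491  0.4467 0.0009 0.3246] err 0.146 yawdeg 18.598922429069848
```

```bash
cat > go.py <<'E'
import sys,numpy as np
from h import manip
from scipy.spatial.transform import Rotation as Ro
def go(*T):
    """T: (x,y,z,toolY_deg mod 180 or None) -> prints row numbers dx dy dz spin from present pose"""
    s=manip.get_state(); q=s['ee_rot']; R=Ro.from_quat([q[1],q[2],q[3],q[0]]).as_matrix()
    a=np.degrees(np.arctan2(R[1,1],R[0,1]))
    print('tcp',np.round(s['position'],4),'toolY',round(a,2),'tilt',np.round(R[:2,2],4),'w',round(s['width'],4),'F',np.round(s['contact_force'],1),'grip',round(s['gripper_force'],1),'t',round(s['clock'],2))
    for t in T:
        d=R.T@(np.array(t[:3],float)-s['position'])/.5
        sp=0 if t[3] is None else -((t[3]-a+90)%180-90)/360
        print('  ->',t,np.round(d,4),'spin',round(sp,4))
if __name__=='__main__': go(*[tuple(None if v=='n' else float(v) for v in a.split(',')) for a in sys.argv[1:]])
E
python3 go.py 0.471,-0.450,0.2,4
```

```text
tcp [ 0.1737 -0.5482  0.2107] toolY -72.42 tilt [ 0.     -0.0001] w 0.0854 F [-0.5 -1.2  0.1] grip 0.0 t 1.7
  -> (0.471, -0.45, 0.2, 4.0) [ 0.6262 -0.0076  0.0215] spin -0.2123
```

```bash
python3 -m creep '[[1,0.626,-0.008,0.0215,-0.2123],[1,0.626,-0.008,0.0215,-0.2123],[1,0.626,-0.008,0.0215,-0.2123],[1,0.626,-0.008,0.0215,-0.2123],[1,0.626,-0.008,0.0215,-0.2123],[1,0.626,-0.008,0.0215,-0.2123],[1,0.626,-0.008,0.0215,-0.2123],[1,0.626,-0.008,0.0215,-0.2123],[1,0.626,-0.008,0.0215,-0.2123],[1,0.626,-0.008,0.0215,-0.2123]]' 40
cat > look.py <<'E'
import sys
from fit import *
np.set_printoptions(precision=4,suppress=True)
# look.py name x y z yaw [cams] : silhouette fit with z fixed from listed cameras near guess
def look(n,g,cams=('wrist',),zfree=False):
    V=[]
    for c in cams:
        im=eyes.get_image(c); pt=proj(im,[g[0],g[1],g[2]+.04]); R=eyes.regions_of(c,n)
        R=[r for r in R if np.hypot(*(np.array([(r['bbox'][0]+r['bbox'][2])/2,(r['bbox'][1]+r['bbox'][3])/2])-pt))<(120 if c=='wrist' else 30)]
        print(n,c,[(round(r['confidence'],2),r['bbox']) for r in R[:2]],'pred',pt)
        if R: V.append((im,R[0]['mask']))
    if V:
        p,e=fit(n,V,g,zfree); print(p,'err',round(e,3),'yaw',np.degrees(p[3])); return p
if __name__=='__main__':
    look(sys.argv[1],[float(v) for v in sys.argv[2].split(',')],sys.argv[3].split(','),len(sys.argv)>4)
E
python3 look.py tin 0.471,-0.45,0,0 wrist; python3 look.py tin 0.471,-0.45,0,0 wrist,scene,top zf; python3 go.py
python3 -c "
from h import *
save(eyes.get_image('wrist'),'w1.png')"
```

```text
clock: 2.7
position: [0.4712, -0.4496, 0.1998]
ee_rot: [-0.0, 0.682, 0.732, -0.0]
contact_force: [-1.0, 0.4, 0.3]
width: 0.0855
gripper_force: 0.0
tin wrist [(0.6, [247.2, 157.7, 311.9, 227.6])] pred [277.5744 190.3512]
[ 0.4726 -0.4479 -0.0021  0.0642] err 0.047 yaw 3.679453960216309
tin wrist [(0.9, [247.9, 153.8, 310.2, 226.3])] pred [277.9278 190.0723]
tin scene [(0.86, [356.7, 123.9, 371.9, 147.8])] pred [362.5139 133.795 ]
tin top [(0.64, [429.3, 215.5, 458.0, 238.3])] pred [442.2065 228.2786]
[ 0.472  -0.4494 -0.0058  0.2422] err 0.087 yaw 13.874524587488883
tcp [ 0.4706 -0.45    0.2   ] toolY 3.94 tilt [ 0.     -0.0001] w 0.0853 F [-0.4 -0.  -0.2] grip 0.0 t 3.1
```

View pics/w1.png

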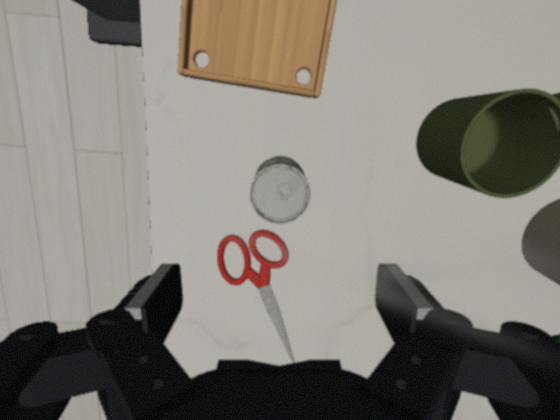

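```bash
python3 go.py 0.472,-0.4487,0.048,4
```

```text
tcp [ 0.4707 -0.45    0.2001] toolY 3.96 tilt [ 0.0001 -0.0002] w 0.0852 F [-0.4  0.2 -0.3] grip 0.0 t 3.15
  -> (0.472, -0.4487, 0.048, 4.0) [0.0025 0.0027 0.3041] spin -0.0001
```

```bash
python3 -m creep '[[1,0.0025,0.0027,0.304,0],[1,0.0025,0.0027,0.304,0],[1,0.0025,0.0027,0.304,0],[1,0.0025,0.0027,0.304,0],[0,0.0025,0.0027,0.304,0],[0,0.0025,0.0027,0.304,0],[0,0.0025,0.0027,0.304,0],[0,0.0025,0.0027,0.304,0],[0,0.0025,0.0027,0.304,0],[0,0.0025,0.0027,0.304,0]]' 40
python3 -m creep '[[0,0,0,0,0],[0,0,0,-0.05,0],[0,0,0,-0.15,0],[0,0,0,-0.25,0],[0,0,0,-0.35,0],[0,0,0,-0.45,0],[0,0,0,-0.5,0]]'
python3 go.py 0.438,0.2,0.3,4
```

```text
clock: 4.15
position: [0.467, -0.4524, 0.0559]
ee_rot: [0.0, 0.681, 0.732, -0.006]
contact_force: [-16.3, 0.1, 33.6]
width: 0.0001
gripper_force: 15.3
clock: 4.85
position: [0.4731, -0.4496, 0.3056]
ee_rot: [0.005, 0.682, 0.731, -0.001]
contact_force: [0.1, -0.3, 0.3]
width: 0.0001
gripper_force: 0.0
tcp [ 0.4731 -0.4496  0.3056] toolY 4.01 tilt [ 0.0071 -0.0085] w 0.0001 F [ 0.1 -0.3  0.3] grip 0.0 t 4.85
  -> (0.438, 0.2, 0.3, 4.0) [ 1.301e+00  2.080e-02 -3.000e-04] spin 0.0
```

```bash
python3 -c "
from h import *
im=eyes.get_image('wrist');save(im,'w2.png')"
```

```text
(no output)
```

View pics/w2.png

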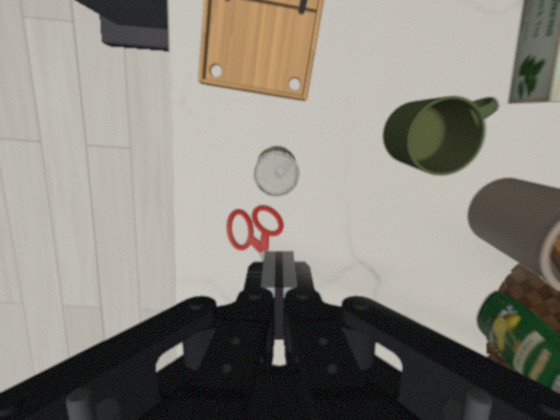

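Run:
```python
from h import *
np.set_printoptions(precision=4,suppress=True)
im=eyes.get_image('wrist'); s=manip.get_state()
R=np.array(im['R']); C=-R.T@im['t']; print('cam',C,'axis',R[2],'right',R[0],im['fx'],im['cx'],im['cy'],im['k1'])
p=s['position']; print('tcp',p,proj(im,p),'tip',proj(im,p-[0,0,.014]),'bel',proj(im,p-[0,0,.03]))
print('tin top',proj(im,[.472,-.449,.072]),'base',proj(im,[.472,-.449,0]))
for c in('wrist','scene','top'):
    i2=eyes.get_image(c)
    for r in eyes.place_of(c,'tin')[:2]: print(c,r['centre'],r['confidence'],onz(i2,r['centre'],0))
print(proj(eyes.get_image('top'),p),proj(eyes.get_image('scene'),p))
save(eyes.get_image('top'),'t2.png',(380,170,500,270),5)
```

```text
cam [ 0.4682 -0.3794  0.4702] axis [ 0.0294 -0.2847 -0.9582] right [0.9974 0.0712 0.0095] 325.3665007257269 278.59324271165235 211.22189191590434 0.016933028063104028
tcp [ 0.4736 -0.4502  0.3054] [276.2349 249.2243] tip [276.1751 239.7571] bel [276.1161 230.4429]
tin top [274.5606 172.9747] base [274.6798 164.3282]
wrist [274.0, 164.3] 0.86 [ 0.47   -0.4473  0.    ]
scene [362.8, 147.1] 0.79 [ 0.4592 -0.4361 -0.    ]
top [439.1, 230.6] 0.7 [ 0.4666 -0.4566  0.    ]
top [260.5, 181.2] 0.6 [0.6149 0.0554 0.    ]
[490.0748 219.7155] [369.8179  58.5038]
```

View pics/t2.png

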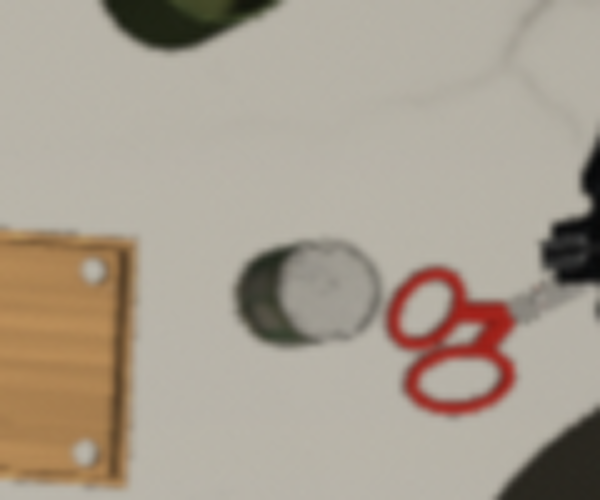

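The tin still stands upright at (0.472,-0.449), so the fingers shut without holding it. I'll repeat this with the descent and the closing in separate steps.

```bash
python3 -m creep '[[1,0,0,0,0],[1,0,0,0,0],[1,0,0,0,0],[1,0,0,0,0],[1,0,0,0.1,0],[1,0,0,0.2,0],[1,0,0,0.2,0]]' 40; python3 look.py tin 0.472,-0.449,0,0 wrist; python3 look.py tin 0.472,-0.449,0,0 wrist,top zf; python3 go.py 0.472,-0.449,0.09,4 0.472,-0.449,0.048,4
```

```text
clock: 6.1
position: [0.4677, -0.4434, 0.1896]
ee_rot: [-0.009, 0.682, 0.731, 0.001]
contact_force: [-0.6, 1.2, -0.2]
width: 0.0856
gripper_force: 0.0
tin wrist [(0.74, [252.4, 167.1, 315.0, 236.3])] pred [283.2935 200.1612]
[ 0.4722 -0.4477  0.0015  0.0606] err 0.033 yaw 3.469997933906778
tin wrist [(0.75, [244.5, 157.1, 309.7, 228.7])] pred [277.605  190.7248]
tin top [(0.92, [428.5, 217.7, 455.3, 237.5])] pred [441.8341 227.924 ]
[ 0.4722 -0.4483 -0.0035  0.1097] err 0.059 yaw 6.284664206666045
tcp [ 0.4737 -0.4504  0.2017] toolY 4.01 tilt [ 0.0045 -0.0055] w 0.0857 F [ 0.6 -0.3  0.6] grip 0.0 t 6.4
  -> (0.472, -0.449, 0.09, 4.0) [ 0.0044 -0.0042  0.2235] spin 0.0
  -> (0.472, -0.449, 0.048, 4.0) [ 0.0049 -0.0045  0.3075] spin 0.0
```

```bash
python3 -m creep '[[1,0.002,-0.002,0.06,0],[1,0.004,-0.004,0.12,0],[1,0.0045,-0.0042,0.17,0],[1,0.0045,-0.0042,0.22,0],[1,0.0045,-0.0042,0.26,0],[1,0.0049,-0.0045,0.29,0],[1,0.0049,-0.0045,0.3075,0],[1,0.0049,-0.0045,0.3075,0],[1,0.0049,-0.0045,0.3075,0],[1,0.0049,-0.0045,0.3075,0]]' 40; python3 go.py
```

```text
clock: 7.4
position: [0.4705, -0.4472, 0.0458]
ee_rot: [0.001, 0.682, 0.731, -0.0]
contact_force: [-0.0, 0.1, -0.3]
width: 0.0855
gripper_force: 0.0
tcp [ 0.4705 -0.4472  0.0458] toolY 4.0 tilt [ 0.0019 -0.0023] w 0.0855 F [-0.   0.1 -0.3] grip 0.0 t 7.4
```

```bash
for i in 1 2; do python3 -m creep '[[0,0,0,0,0],[0,0,0,0,0],[0,0,0,0,0],[0,0,0,0,0]]' 40; done; python3 go.py
```

```text
clock: 7.8
position: [0.4703, -0.4468, 0.0455]
ee_rot: [0.001, 0.682, 0.731, -0.0]
contact_force: [0.4, -0.3, 5.9]
width: 0.0543
gripper_force: 40.9
clock: 8.2
position: [0.4703, -0.4468, 0.0455]
ee_rot: [0.001, 0.682, 0.731, -0.0]
contact_force: [0.4, 0.7, 5.1]
width: 0.0541
gripper_force: 40.9
tcp [ 0.4703 -0.4468  0.0455] toolY 4.01 tilt [ 0.0015 -0.0017] w 0.0541 F [0.4 0.7 5.1] grip 40.9 t 8.2
```

```bash
python3 -m creep '[[0,0,0,-0.02,0],[0,0,0,-0.06,0],[0,0,0,-0.12,0],[0,0,0,-0.2,0],[0,0,0,-0.3,0],[0,0,0,-0.4,0],[0,0,0,-0.48,0],[0,0,0,-0.5,0],[0,0,0,-0.5,0]]' 60; python3 go.py 0.438,0.1,0.3,4
```

```text
clock: 9.1
position: [0.47, -0.4466, 0.2961]
ee_rot: [0.002, 0.682, 0.731, -0.0]
contact_force: [0.8, 0.7, -1.9]
width: 0.0526
gripper_force: 63.0
tcp [ 0.47   -0.4466  0.2961] toolY 4.01 tilt [ 0.0023 -0.0029] w 0.0526 F [ 0.8  0.7 -1.9] grip 63.0 t 9.1
  -> (0.438, 0.1, 0.3, 4.0) [ 1.095   0.0125 -0.0111] spin 0.0
```

```bash
python3 -m creep '[[0,0.04,0,-0.01,0],[0,0.12,0,-0.01,0],[0,0.22,0.005,-0.01,0],[0,0.32,0.01,-0.01,0],[0,0.42,0.01,-0.01,0],[0,0.52,0.012,-0.01,0],[0,0.62,0.012,-0.01,0],[0,0.72,0.012,-0.01,0],[0,0.82,0.012,-0.01,0],[0,0.91,0.012,-0.01,0]]'
python3 -m creep '[[0,0.08,0,0,0],[0,0.15,0,0,0],[0,0.19,0,0,0],[0,0.2,0,0,0],[0,0.2,0,0,0],[0,0.2,0,0,0]]'
python3 look.py lower_tray 0.4377,0.255,0,0.0687 wrist;python3 look.py lower_tray 0.4377,0.255,0,0.0687 wrist,top,scene zf; python3 go.py
```

```text
clock: 10.1
position: [0.4409, 0.0112, 0.2968]
ee_rot: [-0.002, 0.682, 0.732, -0.001]
contact_force: [0.4, -0.2, -0.9]
width: 0.0527
gripper_force: 63.0
clock: 10.7
position: [0.4362, 0.1071, 0.2982]
ee_rot: [-0.0, 0.682, 0.731, -0.001]
contact_force: [0.3, -0.3, -1.8]
width: 0.0527
gripper_force: 63.0
lower_tray wrist [(0.79, [231.5, 0.0, 350.6, 141.6])] pred [288.5681  48.84  ]
[0.4387 0.2546 0.006  0.0719] err 0.014 yaw 4.118497621210459
lower_tray wrist [(0.78, [228.9, 0.0, 353.0, 140.7])] pred [287.7216  48.7178]
lower_tray top [(0.8, [146.3, 264.6, 220.9, 268.4])] pred [187.2975 243.4707]
lower_tray scene [] pred [243.3015 283.377 ]
[ 0.4385  0.255  -0.0057  0.0736] err 0.461 yaw 4.217263469954962
tcp [0.437  0.1074 0.2992] toolY 3.95 tilt [ 0.0002 -0.0001] w 0.0528 F [ 0.4 -0.7 -1.1] grip 63.0 t 11.1
```

```bash
python3 go.py 0.4349,0.3046,0.2,4.1 0.4349,0.3046,0.059,4.1
```

```text
tcp [0.437  0.1074 0.2992] toolY 3.95 tilt [ 0.0002 -0.0001] w 0.0528 F [ 0.4 -0.7 -1.1] grip 63.0 t 11.1
  -> (0.4349, 0.3046, 0.2, 4.1) [0.3937 0.0229 0.1984] spin -0.0004
  -> (0.4349, 0.3046, 0.059, 4.1) [0.3938 0.0229 0.4804] spin -0.0004
```

```bash
python3 -m creep '[[0,0.06,0.005,0,0],[0,0.14,0.01,0,0],[0,0.22,0.015,0.02,0],[0,0.3,0.02,0.06,0],[0,0.36,0.023,0.1,0],[0,0.394,0.023,0.15,0],[0,0.394,0.023,0.19,0],[0,0.394,0.023,0.2,0],[0,0.394,0.023,0.2,0]]'
python3 go.py 0.4349,0.3046,0.059,4.1
```

```text
clock: 12.0
position: [0.4343, 0.3048, 0.1986]
ee_rot: [-0.0, 0.682, 0.731, -0.001]
contact_force: [0.4, -0.2, -0.5]
width: 0.0527
gripper_force: 63.1
tcp [0.4343 0.3048 0.1986] toolY 4.0 tilt [-0.0015 -0.0011] w 0.0527 F [ 0.4 -0.2 -0.5] grip 63.1 t 12.0
  -> (0.4349, 0.3046, 0.059, 4.1) [-1.000e-04  1.600e-03  2.792e-01] spin -0.0003
```

```bash
python3 -m creep '[[0,0,0.001,0.03,0],[0,0,0.001,0.09,0],[0,0,0.001,0.15,0],[0,0,0.001,0.2,0],[0,0,0.001,0.24,0],[0,0,0.001,0.265,0],[0,0,0.001,0.278,0],[0,0,0.001,0.28,0],[0,0,0.001,0.28,0],[0,0,0.001,0.28,0]]'
python3 -m creep '[[0.9,0,0,0,0],[0.9,0,0,0,0],[0.9,0,0,0,0],[0.9,0,0,0,0],[0.9,0,0,-0.04,0],[0.9,0,0,-0.12,0],[0.9,0,0,-0.22,0],[0.9,0,0,-0.32,0],[0.9,0,0,-0.38,0],[0.9,0,0,-0.4,0]]'
python3 go.py 0.474,-0.1,0.25,4.1
```

```text
clock: 13.0
position: [0.436, 0.3056, 0.0602]
ee_rot: [0.0, 0.682, 0.731, 0.001]
contact_force: [0.2, 0.0, -2.2]
width: 0.0528
gripper_force: 63.1
clock: 14.0
position: [0.4367, 0.3061, 0.2634]
ee_rot: [0.001, 0.682, 0.731, 0.004]
contact_force: [-0.0, 1.0, -0.4]
width: 0.0765
gripper_force: 0.0
tcp [0.4367 0.3061 0.2634] toolY 4.01 tilt [0.0069 0.0035] w 0.0765 F [-0.   1.  -0.4] grip 0.0 t 14.0
  -> (0.474, -0.1, 0.25, 4.1) [-0.8156  0.0173  0.0244] spin -0.0002
```

```bash
python3 -m creep '[[1,-0.06,0,0.02,0],[1,-0.15,0,0.02,0],[1,-0.25,0,0.02,0],[1,-0.35,0.01,0.02,0],[1,-0.45,0.015,0.03,0],[1,-0.55,0.017,0.04,0],[1,-0.65,0.017,0.06,0],[1,-0.74,0.017,0.08,0],[1,-0.8,0.017,0.085,0],[1,-0.82,0.017,0.085,0]]'
python3 -m creep '[[1,0,0,0,0],[1,0,0,0,0],[1,0,0,0,0]]'
python3 look.py pot 0.4759,-0.0558,0,0 wrist; python3 look.py pot 0.4759,-0.0558,0,0 wrist,top zf;python3 go.py 0.476,-0.056,0.1,4.1
```

```text
clock: 15.0
position: [0.4712, -0.1058, 0.2146]
ee_rot: [-0.001, 0.683, 0.73, -0.001]
contact_force: [-0.8, 0.7, -0.4]
width: 0.0853
gripper_force: 0.0
clock: 15.3
position: [0.4721, -0.1016, 0.2167]
ee_rot: [-0.0, 0.681, 0.732, 0.0]
contact_force: [-0.5, -0.4, -0.7]
width: 0.0853
gripper_force: 0.0
pot wrist [(0.91, [254.4, 113.9, 313.6, 170.0])] pred [284.7522 143.0341]
[ 0.4778 -0.0561  0.0088 -0.0515] err 0.104 yaw -2.9485843957049926
pot wrist [(0.56, [255.8, 114.1, 311.3, 171.1])] pred [284.5669 142.7337]
pot top [(0.6, [289.4, 215.3, 306.1, 239.3])] pred [300.7562 228.1977]
[ 0.4785 -0.0562 -0.0133  0.2175] err 0.141 yaw 12.461594842178581
tcp [ 0.4723 -0.1025  0.2169] toolY 4.07 tilt [ 0.0004 -0.0001] w 0.0853 F [-0.5 -0.2 -0.1] grip 0.0 t 15.6
  -> (0.476, -0.056, 0.1, 4.1) [0.0924 0.0139 0.2337] spin -0.0001
```

```bash
python3 -m creep '[[1,0.03,0.005,0.04,0],[1,0.07,0.014,0.1,0],[1,0.0925,0.0154,0.17,0],[1,0.0925,0.0154,0.24,0],[1,0.0925,0.0154,0.3,0],[1,0.0925,0.0154,0.35,0],[1,0.0925,0.0154,0.38,0],[1,0.0925,0.0154,0.391,0],[1,0.0925,0.0154,0.391,0],[1,0.0925,0.0154,0.391,0]]' 30
python3 go.py 0.4768,-0.056,0.021,4.1
```

```text
clock: 16.6
position: [0.4775, -0.0567, 0.0219]
ee_rot: [0.001, 0.682, 0.731, 0.0]
contact_force: [-0.4, 0.4, -0.7]
width: 0.0854
gripper_force: 0.0
tcp [ 0.4775 -0.0567  0.0219] toolY 4.01 tilt [ 0.0016 -0.0005] w 0.0854 F [-0.4  0.4 -0.7] grip 0.0 t 16.6
  -> (0.4768, -0.056, 0.021, 4.1) [ 0.0015 -0.0013  0.0019] spin -0.0002
```

```bash
python3 -m creep '[[0,0,0,0,0],[0,0,0,0,0],[0,0,0,0,0],[0,0,0,0,0],[0,0,0,0,0]]' 30
python3 -m creep '[[0,0,0,-0.02,0],[0,0,0,-0.06,0],[0,0,0,-0.13,0],[0,0,0,-0.22,0],[0,0,0,-0.32,0],[0,0,0,-0.4,0],[0,0,0,-0.44,0],[0,0,0,-0.45,0],[0,0,0,-0.45,0]]'
python3 go.py 0.4411,0.2188,0.25,4.1
```

```text
clock: 17.1
position: [0.4767, -0.0566, 0.0214]
ee_rot: [0.0, 0.682, 0.731, 0.0]
contact_force: [0.8, -0.8, -1.1]
width: 0.0123
gripper_force: 0.0
clock: 18.0
position: [0.4766, -0.0565, 0.2468]
ee_rot: [0.001, 0.682, 0.731, 0.0]
contact_force: [0.5, -0.1, 0.4]
width: -0.0002
gripper_force: 0.0
tcp [ 0.4766 -0.0565  0.2468] toolY 4.01 tilt [ 0.0012 -0.0004] w -0.0002 F [ 0.5 -0.1  0.4] grip 0.0 t 18.0
  -> (0.4411, 0.2188, 0.25, 4.1) [ 0.5542 -0.0324 -0.0068] spin -0.0003
```

The fingers missed the pot without touching anything, so the fingertip height needs checking against the cameras.

Run:
```python
from h import *
np.set_printoptions(precision=2,suppress=True)
s=manip.get_state(); p=s['position']; print(p,s['width'])
a=eyes.get_image('scene'); b=eyes.get_image('wrist')
for z in (.02,.0,-.014,-.03): print(z,proj(a,p+[0,0,z]),proj(b,p+[0,0,z]))
u,v=proj(a,p).astype(int); print(u,v)
A=cv2.resize(a['frame'][max(v-60,0):v+90,u-60:u+60],None,fx=4,fy=4,interpolation=2)[:,:,::-1]
B=b['frame'][100:420,200:360][:,:,::-1]; B=cv2.resize(B,(300,600))
A=cv2.copyMakeBorder(A,0,600-A.shape[0],0,0,0); cv2.imwrite('pics/tip.png',np.hstack([A,B]))
print(max(v-60,0),u-60)
```

```text
[ 0.48 -0.06  0.25] -0.00021003397425833708
0.02 [299.2  133.43] [278.02 270.44]
0.0 [299.09 140.13] [278.14 253.68]
-0.014 [299.02 144.73] [278.21 244.  ]
-0.03 [298.94 149.92] [278.28 234.51]
299 140
80 239
```

View pics/tip.png

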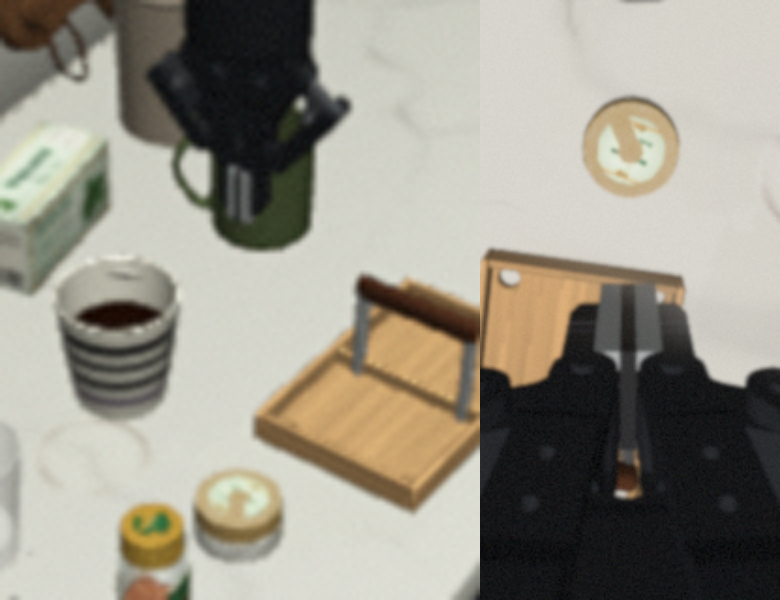

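The scene picture shows the shut tips at crop (240,222), with the TCP projecting to (240,240). So the tips really stand about 14 mm behind the reported TCP, not ahead of it. The wrist view agrees, and so does the tin press (tips on the 72 mm top at TCP 0.056). I'll use tip z = TCP + 0.015 from here on.

```bash
python3 look.py pot 0.4765,-0.056,0,0 wrist; python3 go.py 0.4768,-0.056,-0.008,4.1
```

```text
pot wrist [(0.63, [252.9, 156.5, 304.9, 205.0])] pred [279.1301 181.6576]
[ 0.478  -0.0551 -0.0053  0.0808] err 0.045 yaw 4.627265770111376
tcp [ 0.4756 -0.0562  0.2444] toolY 4.01 tilt [-0.0036  0.0009] w -0.0001 F [-0.3 -0.3  1.1] grip 0.0 t 18.2
  -> (0.4768, -0.056, -0.008, 4.1) [-2.000e-04  4.200e-03  5.049e-01] spin -0.0003
```

```bash
python3 -m creep '[[1,0,0.004,0.03,0],[1,0,0.004,0.09,0],[1,0,0.004,0.17,0],[1,0,0.004,0.25,0],[1,0.001,0.004,0.33,0],[1,0.001,0.004,0.4,0],[1,0.001,0.004,0.45,0],[1,0.001,0.004,0.485,0],[1,0.001,0.004,0.5,0],[1,0.001,0.004,0.5,0]]' 30
python3 -m creep '[[1,0,0,0.003,0],[0,0,0,0.003,0],[0,0,0,0.003,0],[0,0,0,0.003,0],[0,0,0,0.003,0],[0,0,0,0.003,0]]' 30
python3 go.py
```

```text
clock: 19.2
position: [0.4772, -0.0556, -0.0053]
ee_rot: [-0.002, 0.682, 0.731, -0.001]
contact_force: [0.2, 0.7, 0.5]
width: 0.0856
gripper_force: 0.0
clock: 19.8
position: [0.4792, -0.0561, -0.0042]
ee_rot: [0.001, 0.682, 0.731, 0.0]
contact_force: [-0.7, -0.5, 6.2]
width: 0.0606
gripper_force: 32.3
tcp [ 0.4792 -0.0561 -0.0042] toolY 4.01 tilt [ 0.0016 -0.0006] w 0.0606 F [-0.7 -0.5  6.2] grip 32.3 t 19.8
```

```bash
python3 -m creep '[[0,0,0,-0.02,0],[0,0,0,-0.06,0],[0,0,0,-0.13,0],[0,0,0,-0.22,0],[0,0,0,-0.32,0],[0,0,0,-0.4,0],[0,0,0,-0.45,0],[0,0,0,-0.47,0],[0,0,0,-0.47,0]]' 40
python3 go.py 0.4411,0.2188,0.22,4.1
```

```text
clock: 20.7
position: [0.4791, -0.056, 0.231]
ee_rot: [0.001, 0.682, 0.731, 0.001]
contact_force: [0.9, -1.0, -1.8]
width: 0.0602
gripper_force: 43.7
tcp [ 0.4791 -0.056   0.231 ] toolY 4.01 tilt [ 0.003  -0.0008] w 0.0602 F [ 0.9 -1.  -1.8] grip 43.7 t 20.7
  -> (0.4411, 0.2188, 0.22, 4.1) [ 0.5536 -0.0375  0.0213] spin -0.0003
```

```bash
python3 -m creep '[[0,0.04,0,0.005,0],[0,0.12,-0.01,0.01,0],[0,0.21,-0.02,0.015,0],[0,0.3,-0.03,0.02,0],[0,0.39,-0.037,0.02,0],[0,0.47,-0.0375,0.02,0],[0,0.53,-0.0375,0.02,0],[0,0.5536,-0.0375,0.02,0],[0,0.5536,-0.0375,0.02,0],[0,0.5536,-0.0375,0.02,0]]'
python3 look.py tin 0.4349,0.3046,0.012,0 wrist;python3 look.py lower_tray 0.4385,0.2547,0,0.072 wrist
python3 go.py 0.4411,0.2188,0.09,4.1 0.4411,0.2188,0.0088,4.1
```

```text
clock: 21.7
position: [0.4401, 0.2178, 0.2185]
ee_rot: [-0.0, 0.682, 0.731, -0.001]
contact_force: [0.4, -0.3, -1.0]
width: 0.0599
gripper_force: 43.7
tin wrist [(0.6, [248.2, 63.1, 314.0, 136.0])] pred [279.1263  98.9522]
[0.4378 0.3044 0.0099 0.0682] err 0.017 yaw 3.9103735660214123
lower_tray wrist [(0.62, [199.9, 30.6, 357.5, 253.0])] pred [278.476  150.5571]
[0.439  0.2549 0.0028 0.076 ] err 0.297 yaw 4.356945563996205
tcp [0.4408 0.2176 0.2195] toolY 3.9 tilt [-0.0002 -0.0006] w 0.0598 F [ 0.3  0.8 -0.8] grip 43.7 t 21.9
  -> (0.4411, 0.2188, 0.09, 4.1) [0.0024 0.0009 0.2591] spin -0.0006
  -> (0.4411, 0.2188, 0.0088, 4.1) [0.0025 0.0009 0.4215] spin -0.0006
```

```bash
python3 -m creep '[[0,0.0025,0.001,0.03,0],[0,0.0025,0.001,0.09,0],[0,0.0025,0.001,0.17,0],[0,0.0025,0.001,0.25,0],[0,0.0025,0.001,0.31,0],[0,0.0025,0.001,0.36,0],[0,0.0025,0.001,0.395,0],[0,0.0025,0.001,0.41,0],[0,0.0025,0.001,0.4195,0],[0,0.0025,0.001,0.4195,0]]'
python3 go.py 0.4411,0.2188,0.0088,4.1
```

```text
clock: 22.9
position: [0.4414, 0.2199, 0.0101]
ee_rot: [0.0, 0.682, 0.731, 0.0]
contact_force: [-0.3, -0.8, -0.7]
width: 0.0599
gripper_force: 43.7
tcp [0.4414 0.2199 0.0101] toolY 3.97 tilt [0.0004 0.    ] w 0.0599 F [-0.3 -0.8 -0.7] grip 43.7 t 22.9
  -> (0.4411, 0.2188, 0.0088, 4.1) [-0.0022 -0.0008  0.0026] spin -0.0004
```

```bash
python3 -m creep '[[0.85,0,0,0,0],[0.85,0,0,0,0],[0.85,0,0,0,0],[0.85,0,0,0,0],[0.85,0,0,-0.03,0],[0.85,0,0,-0.1,0],[0.85,0,0,-0.19,0],[0.85,0,0,-0.28,0],[0.85,0,0,-0.36,0],[0.85,0,0,-0.42,0]]'
python3 -c "
from look import *
look('pot',[.4411,.2188,.012,0],('wrist','top'));look('tin',[.4349,.3046,.012,0],('wrist','top'))"
python3 go.py 0.4,-0.24,0.25,87
```

```text
clock: 23.9
position: [0.4416, 0.2205, 0.2231]
ee_rot: [0.001, 0.682, 0.731, 0.002]
contact_force: [0.5, 0.0, -0.1]
width: 0.0726
gripper_force: 0.0
pot wrist [(0.96, [245.8, 157.8, 307.0, 212.9])] pred [276.5398 189.3617]
pot top [(0.77, [190.7, 229.2, 213.2, 254.1])] pred [199.8259 241.9437]
[0.442  0.2212 0.0075 0.0993] err 0.045 yaw 5.6910490705590755
tin wrist [(0.62, [246.2, 66.1, 314.8, 136.9])] pred [277.4621 102.0872]
tin top [] pred [167.9375 244.6175]
[0.4379 0.3044 0.0096 0.1032] err 0.019 yaw 5.91547971243082
tcp [0.44   0.2198 0.2183] toolY 4.0 tilt [-0.0033 -0.0012] w 0.0725 F [-0.4 -0.2 -0.7] grip 0.0 t 24.3
  -> (0.4, -0.24, 0.25, 87.0) [-0.9119 -0.1442 -0.0621] spin -0.2306
```

```bash
python3 -m creep '[[1,-0.06,0,-0.06,-0.015],[1,-0.15,-0.02,-0.06,-0.038],[1,-0.25,-0.04,-0.06,-0.061],[1,-0.35,-0.06,-0.06,-0.084],[1,-0.45,-0.08,-0.06,-0.107],[1,-0.55,-0.1,-0.06,-0.13],[1,-0.65,-0.12,-0.06,-0.153],[1,-0.75,-0.14,-0.06,-0.176],[1,-0.85,-0.144,-0.06,-0.199],[1,-0.9,-0.144,-0.06,-0.22]]'
python3 -m creep '[[0.6,0,-0.005,0,-0.01],[0.6,0,-0.005,0,-0.01],[0.6,0,-0.005,0,-0.01],[0.6,0,-0.005,0,-0.01]]'
python3 look.py upper_tray 0.437,-0.24,0,-0.05 wrist;python3 look.py upper_tray 0.437,-0.24,0,-0.05 wrist,scene,top zf
python3 go.py 
python3 -c "
from h import *
save(eyes.get_image('wrist'),'w3.png')"
```

```text
clock: 25.3
position: [0.4016, -0.1846, 0.2489]
ee_rot: [-0.001, 0.134, 0.991, 0.001]
contact_force: [0.8, -0.6, 0.3]
width: 0.0854
gripper_force: 0.0
clock: 25.7
position: [0.4018, -0.1848, 0.2495]
ee_rot: [-0.0, 0.105, 0.994, 0.0]
contact_force: [-0.3, 0.5, 0.0]
width: 0.051
gripper_force: 0.0
upper_tray wrist [(0.6, [141.5, 154.0, 323.0, 287.9])] pred [239.3073 218.4354]
[ 0.4447 -0.247   0.0109 -0.0802] err 0.085 yaw -4.59620932158187
upper_tray wrist [(0.68, [142.1, 152.6, 319.8, 287.1])] pred [239.3852 218.0182]
upper_tray scene [] pred [341.9097 171.5189]
upper_tray top [(0.78, [326.8, 213.2, 391.2, 264.7])] pred [367.6788 241.5041]
[ 0.4448 -0.2478 -0.0038 -0.0818] err 0.299 yaw -4.689111547887839
tcp [ 0.4021 -0.1855  0.2501] toolY 77.96 tilt [ 0.0003 -0.0003] w 0.0514 F [ 0.1 -0.4  0.4] grip 0.0 t 26.1
```

View pics/w3.png

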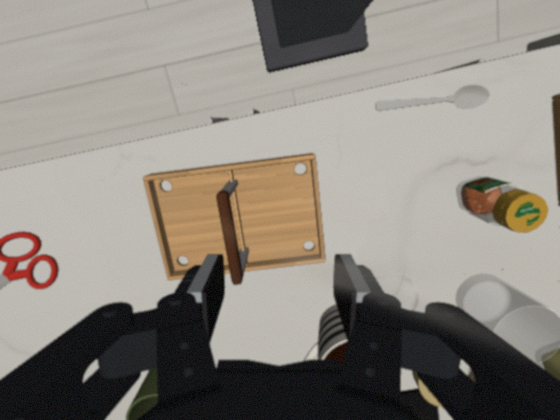

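```bash
cat > holes.py <<'E'
import sys
from h import *
np.set_printoptions(precision=4,suppress=True)
im=eyes.get_image('wrist'); g=cv2.cvtColor(im['frame'],cv2.COLOR_RGB2HSV)
P=[]
for u,v in json.loads(sys.argv[1]):
    w=g[v-10:v+11,u-10:u+11]; m=(w[:,:,1]<60)&(w[:,:,2]>120); n,L,st,ce=cv2.connectedComponentsWithStats(m.astype(np.uint8))
    k=min(range(1,n),key=lambda i:np.hypot(*(ce[i]-10))-st[i,4]*.02); P.append(onz(im,ce[k]+[u-10,v-10],float(sys.argv[2]))[:2]); print(ce[k]+[u-10,v-10],st[k,4],P[-1])
P=np.array(P); c=P.mean(0); print('centre',c,'sides',[np.linalg.norm(P[i]-P[j]) for i,j in((0,1),(2,3),(0,2),(1,3))])
for i,j in((0,1),(2,3)):
    d=P[j]-P[i]; print('yaw of y axis dev',(np.degrees(np.arctan2(d[1],d[0]))-90+90)%180-90)
E
python3 holes.py '[[166,185],[300,168],[182,260],[308,245]]' 0.006
python3 go.py 0.4447,-0.2475,0.15,85.4
```

```text
[165.9255 185.2766] 94 [ 0.3849 -0.328 ]
[300.0841 168.2897] 107 [ 0.3989 -0.1574]
[182.6714 259.8571] 70 [ 0.488  -0.3366]
[308.3974 244.9487] 78 [ 0.5022 -0.166 ]
centre [ 0.4435 -0.247 ] sides [np.float64(0.17116600622194075), np.float64(0.17116646870081895), np.float64(0.10348447786294944), np.float64(0.10357417372823992)]
yaw of y axis dev -4.70004453607261
yaw of y axis dev -4.730069342625896
tcp [ 0.402  -0.1857  0.25  ] toolY 77.94 tilt [ 0.0001 -0.0002] w 0.0514 F [-0.3  0.  -0.7] grip 0.0 t 26.2
  -> (0.4447, -0.2475, 0.15, 85.4) [-0.1092 -0.1031  0.2001] spin -0.0207
```

```bash
python3 go.py 0.4438,-0.2471,0.12,85.3 0.4438,-0.2471,0.053,85.3;  python3 -m creep '[[0.6,-0.03,-0.03,0.04,-0.01],[0.6,-0.07,-0.07,0.1,-0.02],[0.6,-0.1075,-0.102,0.16,-0.0204],[0.6,-0.1075,-0.102,0.22,-0.0204],[0.6,-0.1075,-0.102,0.25,-0.0204],[0.6,-0.1075,-0.102,0.26,-0.0204],[0.6,-0.1075,-0.102,0.26,-0.0204],[0.6,-0.1075,-0.102,0.26,-0.0204]]'
python3 go.py 0.4438,-0.2471,0.053,85.3
```

```text
tcp [ 0.402  -0.1857  0.25  ] toolY 77.94 tilt [ 0.0001 -0.0002] w 0.0514 F [-0.3  0.  -0.7] grip 0.0 t 26.2
  -> (0.4438, -0.2471, 0.12, 85.3) [-0.1073 -0.1026  0.2601] spin -0.0204
  -> (0.4438, -0.2471, 0.053, 85.3) [-0.1073 -0.1026  0.3941] spin -0.0204
clock: 27.0
position: [0.4446, -0.2474, 0.121]
ee_rot: [0.001, 0.041, 0.999, -0.001]
contact_force: [0.6, 0.7, 0.2]
width: 0.0511
gripper_force: 0.0
tcp [ 0.4446 -0.2474  0.121 ] toolY 85.27 tilt [ 0.0017 -0.0013] w 0.0511 F [0.6 0.7 0.2] grip 0.0 t 27.0
  -> (0.4438, -0.2471, 0.053, 85.3) [0.0018 0.0006 0.136 ] spin -0.0001
```

```bash
python3 -m creep '[[0.6,0.0015,0.0005,0.03,0],[0.6,0.0015,0.0005,0.07,0],[0.6,0.0015,0.0005,0.11,0],[0.6,0.0015,0.0005,0.135,0],[0.6,0.0015,0.0005,0.135,0],[0,0.0015,0.0005,0.135,0],[0,0.0015,0.0005,0.135,0],[0,0.0015,0.0005,0.135,0],[0,0.0015,0.0005,0.135,0],[0,0.0015,0.0005,0.135,0]]' 60
python3 -m creep '[[0,0,0,0,0],[0,0,0,0,0]]' 90
python3 go.py
```

```text
clock: 28.0
position: [0.4441, -0.2475, 0.0539]
ee_rot: [0.001, 0.041, 0.999, -0.001]
contact_force: [-0.6, -0.8, 5.7]
width: 0.0107
gripper_force: 60.8
clock: 28.2
position: [0.4442, -0.2475, 0.054]
ee_rot: [0.001, 0.041, 0.999, -0.001]
contact_force: [-1.0, -1.3, 6.4]
width: 0.0101
gripper_force: 88.9
tcp [ 0.4442 -0.2475  0.054 ] toolY 85.28 tilt [ 0.0025 -0.0022] w 0.0101 F [-1.  -1.3  6.4] grip 88.9 t 28.2
```

```bash
python3 -m creep '[[0,0,0,-0.01,0],[0,0,0,-0.03,0],[0,0,0,-0.07,0],[0,0,0,-0.13,0],[0,0,0,-0.2,0],[0,0,0,-0.27,0],[0,0,0,-0.34,0],[0,0,0,-0.39,0],[0,0,0,-0.41,0],[0,0,0,-0.41,0]]'
python3 go.py 0.4385,0.2547,0.26,94.1
```

```text
clock: 29.2
position: [0.4435, -0.2468, 0.2586]
ee_rot: [0.001, 0.041, 0.999, -0.001]
contact_force: [0.5, -0.5, -4.1]
width: 0.01
gripper_force: 88.2
tcp [ 0.4435 -0.2468  0.2586] toolY 85.27 tilt [ 0.0019 -0.0014] w 0.01 F [ 0.5 -0.5 -4.1] grip 88.2 t 29.2
  -> (0.4385, 0.2547, 0.26, 94.1) [ 0.0926  0.9988 -0.0043] spin -0.0245
```

```bash
python3 -m creep '[[0,0,0.03,0,0],[0,0.01,0.09,0,-0.003],[0,0.02,0.17,0,-0.006],[0,0.03,0.25,0,-0.008],[0,0.04,0.33,0,-0.01],[0,0.05,0.41,0,-0.013],[0,0.055,0.49,0,-0.016],[0,0.06,0.57,0,-0.018],[0,0.07,0.65,0,-0.02],[0,0.075,0.73,0,-0.0245]]'
python3 go.py 0.438,0.2547,0.26,94.1
```

```text
clock: 30.2
position: [0.4332, 0.1225, 0.2554]
ee_rot: [-0.002, -0.036, 0.999, 0.0]
contact_force: [1.3, 0.4, -3.8]
width: 0.0098
gripper_force: 88.2
tcp [0.4332 0.1225 0.2554] toolY 94.16 tilt [-0.0049  0.    ] w 0.0098 F [ 1.3  0.4 -3.8] grip 88.2 t 30.2
  -> (0.438, 0.2547, 0.26, 94.1) [-0.0287  0.263  -0.0093] spin 0.0002
```

```bash
python3 -m creep '[[0,-0.01,0.07,0,0],[0,-0.02,0.14,0,0],[0,-0.028,0.2,0,0],[0,-0.028,0.24,0,0],[0,-0.028,0.255,0.02,0],[0,-0.028,0.258,0.05,0],[0,-0.028,0.258,0.08,0],[0,-0.028,0.258,0.1,0],[0,-0.028,0.258,0.1,0],[0,-0.028,0.258,0.1,0]]'
python3 go.py 0.438,0.2547,0.178,94.1
python3 -c "
from h import *
save(eyes.get_image('wrist'),'w4.png')
im=eyes.get_image('scene');save(im,'s4.png',(180,190,320,330),4)"
```

```text
clock: 31.2
position: [0.4403, 0.2495, 0.207]
ee_rot: [-0.001, -0.035, 0.999, -0.0]
contact_force: [0.7, -0.3, -4.4]
width: 0.0103
gripper_force: 88.1
tcp [0.4403 0.2495 0.207 ] toolY 94.06 tilt [-0.001  -0.0006] w 0.0103 F [ 0.7 -0.3 -4.4] grip 88.1 t 31.2
  -> (0.438, 0.2547, 0.178, 94.1) [0.0038 0.0108 0.0579] spin -0.0001
```

View pics/w4.png

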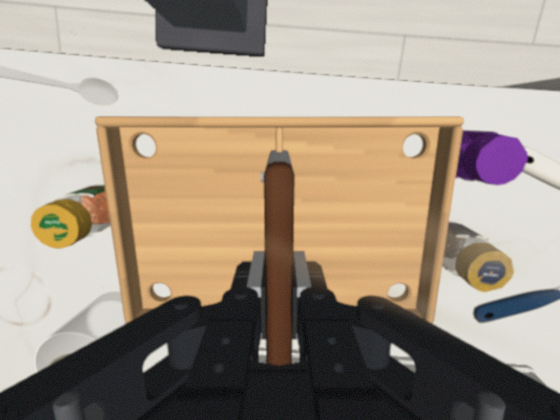

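```bash
python3 holes.py '[[145,145],[413,145],[161,291],[397,291]]' 0.160; python3 go.py
```

```text
[145.0056 145.0922] 358 [0.3952 0.1617]
[412.6133 145.116 ] 362 [0.383  0.3308]
[161.0909 289.8325] 209 [0.4974 0.1691]
[396.6281 289.9246] 199 [0.4852 0.3383]
centre [0.4402 0.25  ] sides [np.float64(0.16961983035553227), np.float64(0.169568861145212), np.float64(0.10243635186400966), np.float64(0.10244996482965586)]
yaw of y axis dev 4.130250946191268
yaw of y axis dev 4.1256407477735735
tcp [0.4412 0.2499 0.2082] toolY 94.07 tilt [0.0015 0.0005] w 0.0099 F [-0.2 -0.2 -4.4] grip 88.2 t 31.35
```

View pics/s4.png

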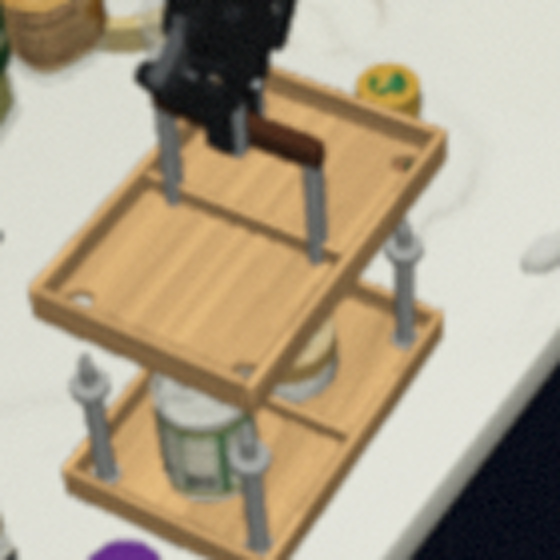

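Run:
```python
from h import *
np.set_printoptions(precision=4,suppress=True)
im=eyes.get_image('scene')
c,s=np.cos(.072),np.sin(.072)
for x,y in((-52,-86),(52,-86),(52,86),(-52,86)):
    w=np.array([.438+(c*x-s*y)/1000,.2547+(s*x+c*y)/1000,.120]); print((x,y),w,proj(im,w))
for n,uv in (('52,86',(201.2,279.3)),('-52,86',(242.6,298.3)),('-52,-86',(280.7,246.4))): print(n,onz(im,uv,.120))
t=cv2.imread('pics/top0.png'); cv2.imwrite('pics/tt.png',cv2.resize(t[205:285,135:240],None,fx=7,fy=7,interpolation=2))
im=eyes.get_image('top')
for x,y in((-52,-86),(52,-86),(52,86),(-52,86)):
    w=np.array([.438+(c*x-s*y)/1000,.2547+(s*x+c*y)/1000,.098]); p=proj(im,w); print((x,y),'top px',p,(p-[135,205])*7+3)
```

```text
(-52, -86) [0.3923 0.1652 0.12  ] [279.8749 243.9187]
(52, -86) [0.4961 0.1727 0.12  ] [241.5098 228.9228]
(52, 86) [0.4837 0.3442 0.12  ] [199.9896 278.2916]
(-52, 86) [0.3799 0.3367 0.12  ] [240.6008 296.575 ]
52,86 [0.4797 0.345  0.12  ]
-52,86 [0.3738 0.3382 0.12  ]
-52,-86 [0.3865 0.1707 0.12  ]
(-52, -86) top px [217.3265 260.0927] [579.2853 388.649 ]
(52, -86) top px [214.5855 220.1552] [560.0985 109.0863]
(52, 86) top px [148.4935 225.6124] [ 97.4548 147.2871]
(-52, 86) top px [150.6195 265.7487] [112.3364 428.2412]
```

View pics/tt.png

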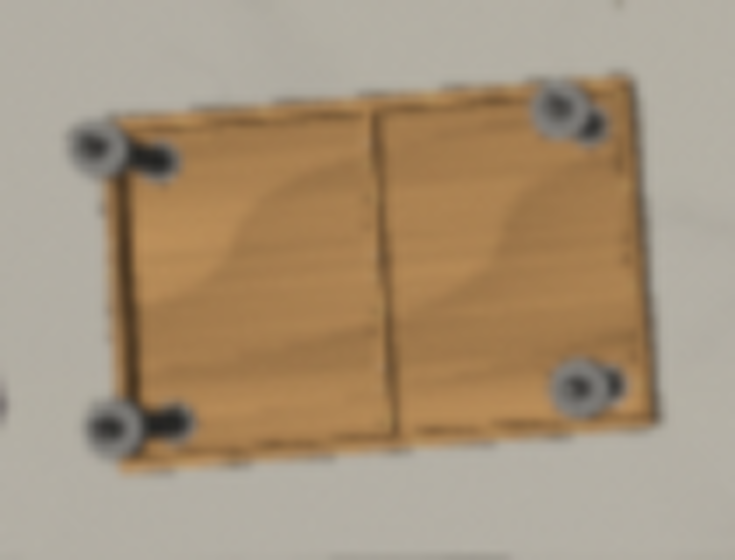

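The top crop shows the collars at (98,148), (112,428), (561,109) and (578,388), within about 1 crop px of where the estimated stand pose predicts them. That confirms the stand at (0.438, 0.2547) with yaw 0.072.

```bash
python3 go.py 0.4383,0.2545,0.182,94.1
python3 -m creep '[[0,0.003,0.004,0.02,0],[0,0.0045,0.0085,0.035,0],[0,0.0045,0.0085,0.048,0],[0,0.0045,0.0085,0.05,0],[0,0.0045,0.0085,0.05,0],[0,0.0045,0.0085,0.05,0]]'
python3 go.py 0.4383,0.2545,0.168,94.1
```

```text
tcp [0.4411 0.2499 0.2081] toolY 94.07 tilt [0.0014 0.0004] w 0.01 F [-0.1 -0.7 -3.3] grip 88.2 t 31.45
  -> (0.4383, 0.2545, 0.182, 94.1) [0.005  0.0095 0.0523] spin -0.0001
clock: 32.05
position: [0.4383, 0.2541, 0.1826]
ee_rot: [0.0, -0.036, 0.999, 0.0]
contact_force: [-0.0, 0.7, -4.0]
width: 0.0106
gripper_force: 88.1
tcp [0.4383 0.2541 0.1826] toolY 94.09 tilt [0.0004 0.    ] w 0.0106 F [-0.   0.7 -4. ] grip 88.1 t 32.05
  -> (0.4383, 0.2545, 0.168, 94.1) [0.     0.0009 0.0291] spin -0.0
```

```bash
python3 -m creep '[[0,0,0.001,0.006,0],[0,0,0.001,0.012,0],[0,0,0.001,0.018,0],[0,0,0.001,0.024,0],[0,0,0.001,0.024,0]]'
python3 -m creep '[[0,0,0,0.006,0],[0,0,0,0.012,0],[0,0,0,0.014,0],[0,0,0,0.014,0]]'
python3 go.py 0.4383,0.2545,0.152,94.1
```

```text
clock: 32.55
position: [0.4377, 0.2543, 0.1699]
ee_rot: [-0.001, -0.036, 0.999, -0.0]
contact_force: [-0.0, -0.3, -4.3]
width: 0.0099
gripper_force: 88.3
clock: 32.95
position: [0.4379, 0.2544, 0.1632]
ee_rot: [-0.0, -0.036, 0.999, -0.0]
contact_force: [-0.4, -0.0, -4.3]
width: 0.0101
gripper_force: 88.3
tcp [0.4379 0.2544 0.1632] toolY 94.09 tilt [-0.0005 -0.0003] w 0.0101 F [-0.4 -0.  -4.3] grip 88.3 t 32.95
  -> (0.4383, 0.2545, 0.152, 94.1) [-0.0008  0.0001  0.0224] spin -0.0
```

Underside is at about 0.109 with no contact force, so the pins are in the holes. I'll lower it to the shoulders.

```bash
python3 -m creep '[[0,0,0,0.006,0],[0,0,0,0.012,0],[0,0,0,0.018,0],[0,0,0,0.022,0],[0,0,0,0.022,0]]'
python3 -m creep '[[0,0,0,0.003,0],[0,0,0,0.003,0]]'
python3 go.py
```

```text
clock: 33.45
position: [0.438, 0.2544, 0.1523]
ee_rot: [-0.0, -0.036, 0.999, -0.0]
contact_force: [-0.7, 0.2, -4.2]
width: 0.01
gripper_force: 88.2
clock: 33.65
position: [0.4381, 0.2545, 0.152]
ee_rot: [0.0, -0.036, 0.999, 0.0]
contact_force: [-2.9, -0.5, 4.5]
width: 0.0103
gripper_force: 89.4
tcp [0.4381 0.2545 0.152 ] toolY 94.09 tilt [0.0007 0.0002] w 0.0103 F [-2.9 -0.5  4.5] grip 89.4 t 33.65
```

```bash
python3 -m creep '[[0.3,0,0,-0.003,0],[0.5,0,0,-0.003,0],[0.5,0,0,-0.003,0],[0.5,0,0,-0.003,0],[0.5,0,0,-0.03,0],[0.5,0,0,-0.08,0],[0.5,0,0,-0.15,0],[0.5,0,0,-0.2,0],[0.5,0,0,-0.22,0],[0.5,0,0,-0.22,0]]'
python3 go.py 0.476,0.04,0.2,100
python3 -c "
from h import *
im=eyes.get_image('wrist');f=im['frame'][:,:,::-1]
im2=eyes.get_image('scene');A=cv2.resize(im2['frame'][200:340,180:310][:,:,::-1],(390,420))
cv2.imwrite('pics/seat.png',np.hstack([A,cv2.resize(f,None,fx=.72,fy=1)]))"
```

```text
clock: 34.65
position: [0.4388, 0.2548, 0.262]
ee_rot: [0.001, -0.036, 0.999, 0.0]
contact_force: [-0.8, -0.3, 0.0]
width: 0.0426
gripper_force: 0.0
tcp [0.4388 0.2548 0.262 ] toolY 94.09 tilt [0.0027 0.001 ] w 0.0426 F [-0.8 -0.3  0. ] grip 0.0 t 34.65
  -> (0.476, 0.04, 0.2, 100.0) [-0.0433 -0.4339  0.1238] spin -0.0164
```

View pics/seat.png

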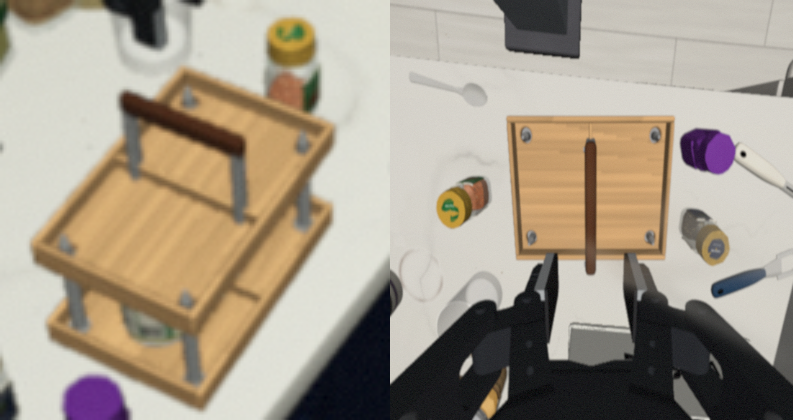

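Seen: all four pins come up through the corner holes (wrist crop (526,135), (655,135), (531,237), (650,237)), and the tray sits level on the shoulders. Next is the red jar, at wrist crop (463,203).

```bash
python3 -c "
from look import *
look('red_spice',[.4766,.0525,0,.3],('wrist',)); look('red_spice',[.4766,.0525,0,.3],('wrist','scene','top'),True); look('blue_spice',[.491,.4467,0,.3],('wrist',))
look('blue_spice',[.491,.4467,0,.3],('wrist','scene','top'),True)"; python3 go.py 0.476,0.05,0.22,18
```

```text
red_spice wrist [(0.55, [65.3, 182.8, 141.2, 234.6])] pred [109.3208 199.116 ]
[0.4778 0.0536 0.0059 0.3019] err 0.07 yaw 17.299183920541417
red_spice wrist [(0.74, [62.9, 182.6, 143.4, 230.6])] pred [109.3489 199.6358]
red_spice scene [(0.71, [269.9, 205.7, 285.5, 236.1])] pred [276.4368 225.8003]
red_spice top [(0.72, [254.2, 219.7, 267.0, 235.3])] pred [261.4089 228.3976]
[ 0.4772  0.0531 -0.0018  0.4078] err 0.166 yaw 23.364860063097584
blue_spice wrist [(0.72, [403.0, 209.9, 472.4, 265.5]), (0.66, [398.9, 131.5, 478.7, 176.5])] pred [430.2032 232.1397]
[ 0.492   0.4469 -0.0245  1.2255] err 0.079 yaw 70.21804419936585
blue_spice wrist [(0.82, [402.6, 209.6, 471.7, 266.0]), (0.81, [397.7, 131.2, 479.9, 176.7])] pred [430.0297 231.8603]
blue_spice scene [] pred [172.5186 330.7155]
blue_spice top [] pred [117.2697 224.7568]
[ 0.4976  0.455  -0.0126  0.8348] err 0.102 yaw 47.8300420060192
tcp [0.4381 0.2545 0.261 ] toolY 94.09 tilt [ 0.0001 -0.    ] w 0.0428 F [ 0.3  0.6 -0.3] grip 0.0 t 35.55
  -> (0.476, 0.05, 0.22, 18.0) [-0.0465 -0.4134  0.082 ] spin 0.2114
```

```bash
python3 -m creep '[[1,-0.01,-0.06,0.0,0.023],[1,-0.02,-0.15,0.01,0.046],[1,-0.03,-0.25,0.02,0.069],[1,-0.04,-0.35,0.04,0.092],[1,-0.0465,-0.43,0.06,0.115],[1,-0.0465,-0.49,0.08,0.138],[1,-0.0465,-0.52,0.08,0.161],[1,-0.0465,-0.535,0.08,0.184],[1,-0.0465,-0.535,0.08,0.207],[1,-0.0465,-0.535,0.08,0.2114]]' 40
python3 -m creep '[[1,0,0,0,0],[1,0,0,0,0],[1,0,0,0,0]]'
python3 go.py 0.4768,0.053,0.02,18
python3 - <<'E'
from look import *
np.set_printoptions(precision=4,suppress=True)
p=look('red_spice',[.4768,.053,0,.3],('wrist',))
im=eyes.get_image('wrist')
u,v=proj(im,[.477,.053,.05]).astype(int); u0,v0=max(u-70,0),max(v-60,0)
save(im,'red.png',(u0,v0,u0+140,v0+110),5); print(u0,v0)
for a in (0,10,20,30):
  c,s=np.cos(np.radians(a)),np.sin(np.radians(a))
  print(a,[((proj(im,[.477+(c*x-s*y)*.021,.053+(s*x+c*y)*.021,.0])-[u0,v0])*5).round().tolist() for x,y in((1,1),(-1,1),(-1,-1),(1,-1))])
E
```

```text
clock: 36.55
position: [0.4804, -0.0111, 0.221]
ee_rot: [0.0, 0.589, 0.808, 0.0]
contact_force: [-0.1, 0.3, -0.6]
width: 0.0852
gripper_force: 0.0
clock: 36.85
position: [0.4803, -0.0104, 0.221]
ee_rot: [0.0, 0.587, 0.809, -0.0]
contact_force: [-0.5, -0.5, 0.0]
width: 0.0859
gripper_force: 0.0
tcp [ 0.4803 -0.0104  0.221 ] toolY 18.09 tilt [ 0.0001 -0.0001] w 0.0859 F [-0.5 -0.5  0. ] grip 0.0 t 36.85
  -> (0.4768, 0.053, 0.02, 18.0) [0.1228 0.0327 0.402 ] spin 0.0002
red_spice wrist [(0.6, [274.6, 106.1, 320.8, 154.5])] pred [293.8595 126.4714]
[0.4775 0.0534 0.0139 0.1211] err 0.11 yaw 6.937984073687377
224 66
0 [[460.0, 237.0], [283.0, 175.0], [226.0, 359.0], [399.0, 416.0]]
10 [[449.0, 216.0], [264.0, 188.0], [238.0, 378.0], [418.0, 404.0]]
20 [[434.0, 198.0], [247.0, 205.0], [253.0, 395.0], [435.0, 389.0]]
30 [[416.0, 183.0], [233.0, 224.0], [271.0, 409.0], [449.0, 371.0]]
```

View pics/red.png

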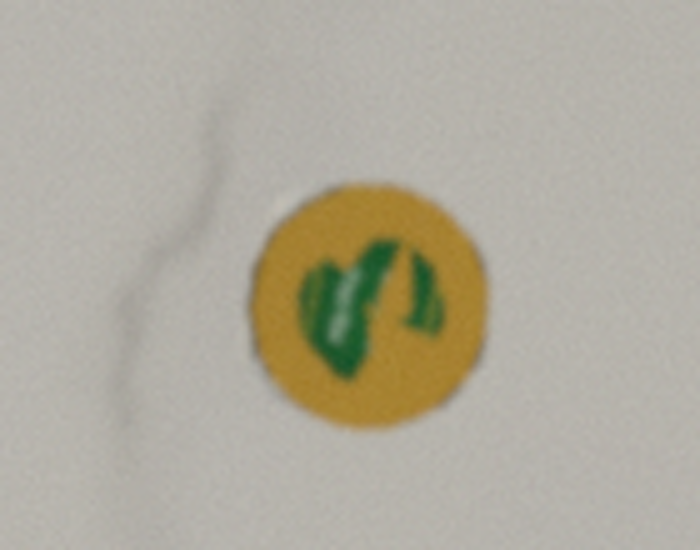

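Seen: gold cap with green top, centred at crop (368,306), which is px (297.6,127.2). The text calls for a gold cap with a green top, so this is red_spice.

```bash
python3 -c "
from h import *
im=eyes.get_image('wrist');print(onz(im,(297.6,127.2),.096))"; python3 go.py 0.4772,0.053,0.02,17.7
```

```text
[0.47729409 0.05375627 0.096     ]
tcp [ 0.4803 -0.0105  0.221 ] toolY 18.03 tilt [ 0.0001 -0.0001] w 0.0853 F [ 0.2 -0.7 -0.4] grip 0.0 t 37.05
  -> (0.4772, 0.053, 0.02, 17.7) [0.1228 0.0334 0.402 ] spin 0.0009
```

```bash
python3 -m creep '[[1,0.03,0.01,0.02,0.001],[1,0.09,0.025,0.05,0.001],[1,0.123,0.0334,0.1,0.001],[1,0.123,0.0334,0.17,0.001],[1,0.123,0.0334,0.24,0.001],[1,0.123,0.0334,0.31,0.001],[1,0.123,0.0334,0.36,0.001],[1,0.123,0.0334,0.392,0.001],[1,0.123,0.0334,0.402,0.001],[1,0.123,0.0334,0.402,0.001]]' 30
python3 -m creep '[[1,0,0,0,0],[0,0,0,0,0],[0,0,0,0,0],[0,0,0,0,0],[0,0,0,0,0],[0,0,0,0,0]]' 30
python3 go.py
```

```text
clock: 38.05
position: [0.477, 0.053, 0.0196]
ee_rot: [-0.0, 0.59, 0.807, -0.0]
contact_force: [0.9, 0.7, 0.3]
width: 0.0856
gripper_force: 0.0
clock: 38.65
position: [0.4775, 0.0529, 0.0208]
ee_rot: [0.0, 0.59, 0.807, 0.0]
contact_force: [-1.7, 0.1, 6.4]
width: 0.0433
gripper_force: 30.1
tcp [0.4775 0.0529 0.0208] toolY 17.63 tilt [ 0.001  -0.0002] w 0.0433 F [-1.7  0.1  6.4] grip 30.1 t 38.65
```

```bash
python3 -m creep '[[0,0,0,-0.02,0],[0,0,0,-0.06,0],[0,0,0,-0.13,0],[0,0,0,-0.22,0],[0,0,0,-0.32,0],[0,0,0,-0.42,0],[0,0,0,-0.5,0],[0,0,0,-0.52,0],[0,0,0,-0.52,0]]' 45
python3 go.py 0.4417,0.2028,0.26,4.1
```

```text
clock: 39.55
position: [0.4779, 0.053, 0.2818]
ee_rot: [0.002, 0.59, 0.807, 0.001]
contact_force: [0.2, 0.3, -1.9]
width: 0.0426
gripper_force: 45.9
tcp [0.4779 0.053  0.2818] toolY 17.63 tilt [ 0.0041 -0.0002] w 0.0426 F [ 0.2  0.3 -1.9] grip 45.9 t 39.55
  -> (0.4417, 0.2028, 0.26, 4.1) [0.3075 0.0216 0.0433] spin 0.0376
```

```bash
python3 -m creep '[[0,0.04,0,0,0.005],[0,0.1,0.005,0.01,0.015],[0,0.17,0.01,0.02,0.03],[0,0.23,0.02,0.03,0.0376],[0,0.28,0.0216,0.04,0.0376],[0,0.303,0.0216,0.043,0.0376],[0,0.3075,0.0216,0.043,0.0376],[0,0.3075,0.0216,0.043,0.0376],[0,0.3075,0.0216,0.043,0.0376]]'
python3 go.py 0.4417,0.2028,0.128,4.1
```

```text
clock: 40.45
position: [0.4413, 0.2018, 0.2583]
ee_rot: [0.0, 0.682, 0.732, -0.0]
contact_force: [-0.7, 0.1, -0.6]
width: 0.0426
gripper_force: 45.9
tcp [0.4413 0.2018 0.2583] toolY 4.04 tilt [-0.    -0.001] w 0.0426 F [-0.7  0.1 -0.6] grip 45.9 t 40.45
  -> (0.4417, 0.2028, 0.128, 4.1) [0.0023 0.001  0.2606] spin -0.0002
```

```bash
python3 -m creep '[[0,0.001,0,0.03,0],[0,0.001,0,0.08,0],[0,0.001,0,0.14,0],[0,0.001,0,0.19,0],[0,0.001,0,0.225,0],[0,0.001,0,0.245,0],[0,0.001,0,0.258,0],[0,0.001,0,0.258,0],[0,0.001,0,0.258,0]]'
python3 go.py 0.4417,0.2028,0.1265,4.1
```

```text
clock: 41.35
position: [0.4417, 0.2033, 0.1302]
ee_rot: [0.0, 0.682, 0.732, 0.001]
contact_force: [-0.2, -0.5, -1.0]
width: 0.0426
gripper_force: 45.9
tcp [0.4417 0.2033 0.1302] toolY 4.07 tilt [0.0016 0.0003] w 0.0426 F [-0.2 -0.5 -1. ] grip 45.9 t 41.35
  -> (0.4417, 0.2028, 0.1265, 4.1) [-0.0009 -0.0001  0.0075] spin -0.0001
```

```bash
python3 -m creep '[[0,0,0,0.003,0],[0,0,0,0.005,0],[0,0,0,0.0065,0],[0,0,0,0.0065,0]]'
python3 -m creep '[[0.7,0,0,0,0],[0.7,0,0,0,0],[0.7,0,0,0,0],[0.7,0,0,-0.03,0],[0.7,0,0,-0.08,0],[0.7,0,0,-0.15,0],[0.7,0,0,-0.22,0],[0.7,0,0,-0.28,0],[0.7,0,0,-0.3,0],[0.7,0,0,-0.3,0]]'
python3 look.py red_spice 0.4417,0.2028,0.106,0.07 wrist
python3 go.py 0.49,0.38,0.26,20
```

```text
clock: 41.75
position: [0.4412, 0.2034, 0.1269]
ee_rot: [0.0, 0.681, 0.732, 0.0]
contact_force: [-0.6, -0.5, 4.5]
width: 0.0429
gripper_force: 46.3
clock: 42.75
position: [0.4416, 0.2035, 0.2772]
ee_rot: [0.001, 0.681, 0.732, 0.001]
contact_force: [0.2, -0.6, -0.6]
width: 0.0597
gripper_force: 0.0
red_spice wrist [(0.78, [249.3, 169.2, 303.5, 238.2])] pred [277.2573 197.2293]
[ 0.4412  0.2039  0.1203 -0.1841] err 0.114 yaw -10.550996470477262
tcp [0.4401 0.203  0.2747] toolY 4.09 tilt [-0.0024 -0.0008] w 0.0596 F [-0.   0.5  0.5] grip 0.0 t 42.85
  -> (0.49, 0.38, 0.26, 20.0) [0.346  0.1248 0.0289] spin -0.0442
```

Run:
```python
from fit import *
np.set_printoptions(precision=4,suppress=True)
V=[]
for c in('wrist','scene','top'):
    im=eyes.get_image(c); pt=proj(im,[.491,.4467,.05]); R=eyes.regions_of(c,'blue_spice')
    d=[np.hypot(*(np.array([(r['bbox'][0]+r['bbox'][2])/2,(r['bbox'][1]+r['bbox'][3])/2])-pt)) for r in R]
    print(c,pt,np.round(d,1),[r['bbox'] for r in R])
    if d and min(d)<15: V.append((im,R[int(np.argmin(d))]['mask']))
    if c=='wrist': W=im['frame']; wp=pt
    if c=='scene': S=im['frame']; sp=pt
for a in range(0,90,15):
    e=[]
    for v in [V]+[[x] for x in V]:
        def f(q): return np.mean([1-np.minimum(s:=sil(im,M['blue_spice'],[q[0],q[1],0,np.radians(a)]),m).sum()/np.maximum(s,m).sum() for im,m in v])
        r=minimize(f,[.491,.4467],method='Nelder-Mead',options=dict(initial_simplex=[[.491,.4467],[.497,.4467],[.491,.453]],xatol=3e-4,fatol=1e-4,maxiter=40)); e.append((round(r.fun,4),np.round(r.x,4).tolist()))
    print(a,e)
def cr(F,p):
    u,v=max(int(p[0])-30,0),max(int(p[1])-35,0); f=F[v:v+70,u:u+60]; f=cv2.copyMakeBorder(f,0,70-f.shape[0],0,60-f.shape[1],0); return cv2.resize(f,(390,455),interpolation=2)
cv2.imwrite('pics/blue.png',np.hstack([cr(W,wp),cr(S,sp)])[:,:,::-1])
```

```text
wrist [347.4632 -61.3777] [] []
scene [171.7658 328.1262] [ 1.  46.4 61.1] [[159.5, 307.8, 185.0, 350.2], [204.0, 327.0, 225.1, 365.3], [221.3, 304.2, 239.5, 317.5]]
top [115.9059 224.5049] [41.6] [[111.2, 257.9, 135.5, 272.9]]
0 [(np.float64(0.15), [0.4923, 0.4452]), (np.float64(0.15), [0.4923, 0.4452])]
15 [(np.float64(0.1583), [0.4916, 0.4461]), (np.float64(0.1583), [0.4916, 0.4461])]
30 [(np.float64(0.139), [0.4905, 0.4469]), (np.float64(0.139), [0.4905, 0.4469])]
45 [(np.float64(0.1248), [0.4913, 0.4458]), (np.float64(0.1248), [0.4913, 0.4458])]
60 [(np.float64(0.123), [0.4911, 0.4456]), (np.float64(0.123), [0.4911, 0.4456])]
75 [(np.float64(0.1143), [0.4918, 0.445]), (np.float64(0.1143), [0.4918, 0.445])]
```

View pics/blue.png

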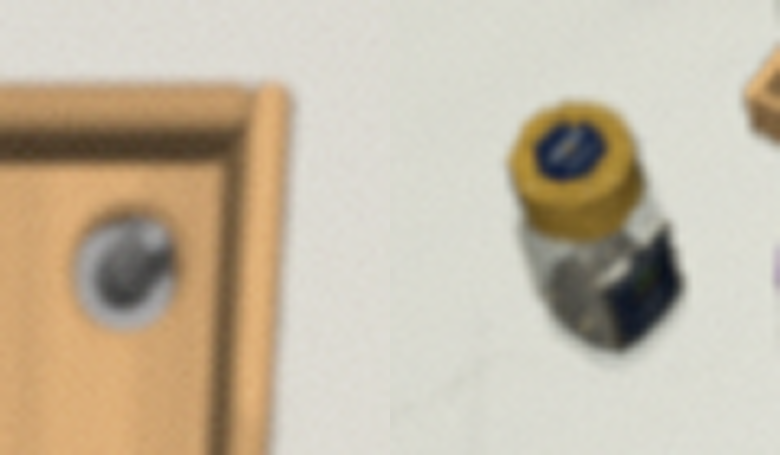

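```bash
python3 -c "
from h import *
im=eyes.get_image('scene')
P=[onz(im,(141+u/6.5,293+v/6.5),.003) for u,v in((230,348),(292,287),(162,305),(293,283))]
for p in P: print(p)
for k in(1,2,3):
  d=P[k]-P[0];print(np.linalg.norm(d),np.degrees(np.arctan2(d[1],d[0])))
"; python3 go.py 0.45,0.39,0.26,75
```

```text
[0.47767117 0.45829193 0.003     ]
[0.47565129 0.42758926 0.003     ]
[0.50874731 0.4582109  0.003     ]
[0.47641099 0.42613818 0.003     ]
0.030769039885436566 -93.7639825193498
0.031076242892986404 -0.1493822189220318
0.03217842888858145 -92.24439974959107
tcp [0.4406 0.2032 0.2755] toolY 4.09 tilt [-0.0014 -0.0005] w 0.0597 F [-0.1  0.2  1.1] grip 0.0 t 43.2
  -> (0.45, 0.39, 0.26, 75.0) [0.3714 0.0454 0.0307] spin -0.197
```

Scene crop: the jar's near bottom corner is at (620,348), with a dark-blue label and a gold cap with a blue top. Its edges run at about -2° and 90° to the world axes.

```bash
python3 go.py 0.491,0.40,0.25,-2; python3 -m creep '[[1,0.03,0.01,0,0],[1,0.1,0.04,0.01,0.01],[1,0.18,0.07,0.02,0.017],[1,0.26,0.1,0.03,0.017],[1,0.33,0.12,0.045,0.017],[1,0.38,0.13,0.05,0.017],[1,0.4,0.13,0.05,0.017],[1,0.4,0.13,0.05,0.017],[1,0.4,0.13,0.05,0.017]]' 30
python3 go.py
python3 - <<'E'
from h import *
im=eyes.get_image('wrist'); u,v=proj(im,[.4915,.4455,.096]).astype(int); print(u,v)
h=cv2.cvtColor(im['frame'],cv2.COLOR_RGB2HSV); m=((h[:,:,0]>15)&(h[:,:,0]<32)&(h[:,:,1]>120)).astype(np.uint8); m[:max(v-50,0)]=0;m[v+50:]=0;m[:,:u-50]=0;m[:,u+50:]=0
n,L,st,ce=cv2.connectedComponentsWithStats(m); k=1+int(np.argmax(st[1:,4])); pts=np.argwhere(L==k)[:,::-1].astype(np.float32)
c,r=cv2.minEnclosingCircle(pts); print(c,r,st[k],onz(im,c,.096),'pred r',325*.0205/(np.linalg.norm(-np.array(im['R']).T@im['t']-[.4915,.4455,.096])))
E
```

```text
tcp [0.4406 0.2032 0.2755] toolY 4.09 tilt [-0.0014 -0.0005] w 0.0597 F [-0.1  0.2  1.1] grip 0.0 t 43.2
  -> (0.491, 0.4, 0.25, -2.0) [0.3855 0.1286 0.0506] spin 0.0169
clock: 44.1
position: [0.4912, 0.4069, 0.2514]
ee_rot: [0.0, 0.719, 0.695, -0.0]
contact_force: [0.7, 0.6, 0.2]
width: 0.0852
gripper_force: 0.0
tcp [0.4912 0.4069 0.2514] toolY -2.02 tilt [ 0.0001 -0.0009] w 0.0852 F [0.7 0.6 0.2] grip 0.0 t 44.1
276 151
(278.0, 148.60975646972656) 20.99443244934082 [258 128  41  42 848] [0.49298098 0.44830439 0.096     ] pred r 20.85846917848286
```

```bash
python3 go.py 0.492,0.447,0.02,-2;  python3 -m creep '[[1,0.03,0,0.02,0],[1,0.065,0.001,0.05,0],[1,0.08,0.001,0.1,0],[1,0.08,0.001,0.17,0],[1,0.08,0.001,0.25,0],[1,0.08,0.001,0.33,0],[1,0.08,0.001,0.39,0],[1,0.08,0.001,0.43,0],[1,0.08,0.001,0.458,0],[1,0.08,0.001,0.462,0]]' 30
python3 -m creep '[[1,0,0,0,0],[1,0,0,0,0],[0,0,0,0,0],[0,0,0,0,0],[0,0,0,0,0],[0,0,0,0,0],[0,0,0,0,0]]' 30
python3 go.py
```

```text
tcp [0.4914 0.4065 0.2516] toolY -2.06 tilt [ 0.0004 -0.0006] w 0.0855 F [-0.3 -0.3  0.3] grip 0.0 t 44.15
  -> (0.492, 0.447, 0.02, -2.0) [ 0.0814 -0.0018  0.4632] spin -0.0002
clock: 45.15
position: [0.492, 0.4468, 0.0173]
ee_rot: [-0.0, 0.72, 0.694, -0.002]
contact_force: [0.0, -1.4, 0.4]
width: 0.0854
gripper_force: 0.0
clock: 45.85
position: [0.4936, 0.4475, 0.0209]
ee_rot: [0.0, 0.72, 0.694, 0.0]
contact_force: [-1.0, -1.0, 3.9]
width: 0.0406
gripper_force: 35.2
tcp [0.4936 0.4475 0.0209] toolY -2.04 tilt [0.0007 0.0005] w 0.0406 F [-1.  -1.   3.9] grip 35.2 t 45.85
```

```bash
python3 -m creep '[[0,0,0,-0.02,0],[0,0,0,-0.06,0],[0,0,0,-0.13,0],[0,0,0,-0.22,0],[0,0,0,-0.32,0],[0,0,0,-0.42,0],[0,0,0,-0.5,0],[0,0,0,-0.52,0],[0,0,0,-0.52,0]]' 45
python3 go.py 0.4343,0.3066,0.26,4.1
```

```text
clock: 46.75
position: [0.494, 0.4477, 0.2823]
ee_rot: [0.0, 0.72, 0.694, 0.002]
contact_force: [-0.2, -0.0, -1.3]
width: 0.0406
gripper_force: 45.6
tcp [0.494  0.4477 0.2823] toolY -2.03 tilt [0.0034 0.0023] w 0.0406 F [-0.2 -0.  -1.3] grip 45.6 t 46.75
  -> (0.4343, 0.3066, 0.26, 4.1) [-0.2864 -0.1094  0.0436] spin -0.017
```

```bash
python3 -m creep '[[0,-0.03,-0.01,0,-0.005],[0,-0.09,-0.03,0.01,-0.01],[0,-0.16,-0.06,0.02,-0.017],[0,-0.22,-0.085,0.03,-0.017],[0,-0.265,-0.1,0.04,-0.017],[0,-0.284,-0.109,0.043,-0.017],[0,-0.2864,-0.1094,0.043,-0.017],[0,-0.2864,-0.1094,0.043,-0.017],[0,-0.2864,-0.1094,0.043,-0.017]]'
python3 go.py 0.4343,0.3066,0.1295,4.1
```

```text
clock: 47.65
position: [0.4343, 0.3072, 0.2584]
ee_rot: [-0.0, 0.681, 0.732, 0.0]
contact_force: [0.1, -0.2, -1.1]
width: 0.0403
gripper_force: 45.5
tcp [0.4343 0.3072 0.2584] toolY 4.12 tilt [0.0001 0.0005] w 0.0403 F [ 0.1 -0.2 -1.1] grip 45.5 t 47.65
  -> (0.4343, 0.3066, 0.1295, 4.1) [-1.400e-03 -2.000e-04  2.578e-01] spin 0.0
```

```bash
python3 -m creep '[[0,0,0,0.03,0],[0,0,0,0.08,0],[0,0,0,0.14,0],[0,0,0,0.19,0],[0,0,0,0.225,0],[0,0,0,0.245,0],[0,0,0,0.256,0],[0,0,0,0.258,0],[0,0,0,0.258,0]]'
python3 -m creep '[[0,0,0,0.002,0],[0,0,0,0.004,0],[0,0,0,0.005,0],[0,0,0,0.005,0]]'
python3 go.py
```

```text
clock: 48.55
position: [0.4343, 0.3067, 0.1303]
ee_rot: [0.0, 0.681, 0.732, 0.001]
contact_force: [-0.2, -0.3, -1.8]
width: 0.0401
gripper_force: 45.5
clock: 48.95
position: [0.4337, 0.3061, 0.1274]
ee_rot: [0.0, 0.681, 0.732, 0.0]
contact_force: [0.1, 1.0, -0.7]
width: 0.0402
gripper_force: 45.5
tcp [0.4337 0.3061 0.1274] toolY 4.09 tilt [0.0003 0.0001] w 0.0402 F [ 0.1  1.  -0.7] grip 45.5 t 48.95
```

```bash
python3 -m creep '[[0,0,0,0.0015,0],[0,0,0,0.0015,0],[0.7,0,0,0.0015,0],[0.7,0,0,0.0015,0],[0.7,0,0,0.0015,0],[0.7,0,0,-0.03,0],[0.7,0,0,-0.1,0],[0.7,0,0,-0.2,0],[0.7,0,0,-0.3,0],[0.7,0,0,-0.32,0]]'
python3 -m creep '[[0.7,-0.06,-0.06,0,0],[0.7,-0.15,-0.12,0,0],[0.7,-0.25,-0.12,0,0],[0.7,-0.35,-0.12,0,0],[0.7,-0.45,-0.12,0,0],[0.7,-0.5,-0.12,0,0],[0.7,-0.5,-0.12,0,0],[0.7,-0.5,-0.12,0,0]]'
python3 - <<'E'
from look import *
a=eyes.get_image('scene'); b=eyes.get_image('wrist')
A=cv2.resize(a['frame'][170:340,170:310],(346,420),interpolation=2)
cv2.imwrite('pics/end.png',np.hstack([A,cv2.resize(b['frame'],(420,420))])[:,:,::-1])
look('red_spice',[.4417,.203,.106,.07],('scene','top')); look('blue_spice',[.4343,.3066,.106,.07],('scene','top')); look('upper_tray',[.438,.2547,.098,.072],('scene','top'),True)
E
```

```text
clock: 49.95
position: [0.4364, 0.3077, 0.2936]
ee_rot: [0.002, 0.681, 0.732, 0.006]
contact_force: [-0.5, -0.9, 0.0]
width: 0.0594
gripper_force: 0.0
clock: 50.75
position: [0.3914, 0.0523, 0.2867]
ee_rot: [-0.001, 0.682, 0.731, -0.0]
contact_force: [0.2, 0.2, -0.3]
width: 0.0598
gripper_force: 0.0
red_spice scene [(0.7, [242.3, 214.2, 262.9, 256.8])] pred [252.3713 237.8789]
red_spice top [] pred [199.5007 240.5683]
[0.4389 0.2033 0.1063 0.7291] err 0.323 yaw 41.773349905640735
blue_spice scene [] pred [227.4758 268.6985]
blue_spice top [] pred [157.5756 244.0446]
upper_tray scene [(0.9, [192.6, 222.7, 294.3, 307.8])] pred [240.5306 255.2701]
upper_tray top [(0.57, [139.3, 212.4, 224.4, 273.7])] pred [179.324  242.3922]
[0.4374 0.2548 0.0959 0.0721] err 0.341 yaw 4.130646057464403
```

View pics/end.png

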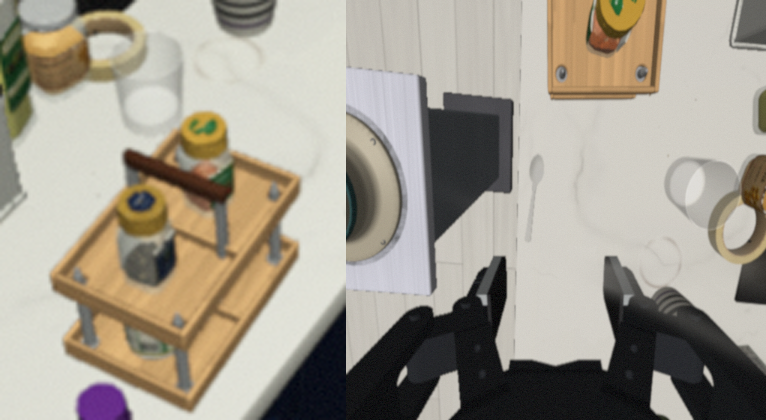

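The picture shows the blue jar (148,240) and the red jar (205,165) upright, one on each side of the handle. The tray is seated with its pins through the holes, and the arm is clear of everything.

```bash
python3 -c "
from rig import manip
print(manip.sign_off())"
```

```text
the job is handed in; nothing more can be done
None
```

I handed the job in at about 51 s of the 117 s allowed, with no verdict shown: the tin and pot are in the lower bays, the upper tray is seated on all four posts, the red and blue jars stand on either side of its handle, and nothing touched the glass or mug.

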